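# Snug the adjustable wrench on the lap's spindle nut and tighten it

### The job

The lap disc has just been changed. Put the adjustable wrench from the bench over the brass spindle nut, roll its worm with a light fingertip until the jaws just close on the nut, and only then swing the handle clockwise, seen from above, until the nut is firmly home, without overtightening. Leave the wrench snug on the nut, and do not disturb the carving, the jade or the jar.

Things in the scene. Friction and masses are not known exactly. Their poses are not given: they have to be found in the camera images.
- lap: Bench flat lap, fixed to the bench, motor locked: pale square housing 250 x 250 mm, black round splash pan of radius 131 mm with its rim 88 mm up, grey lap disc of radius 100 mm with its flat top at 100 mm, on it a clamp flange of radius 28 mm, top at 104 mm. Origin: on the disc's axis at bench level, z up.
- nut_center (a point): Centre of the brass hexagon nut on the lap's upright spindle: 30 mm across flats, 34.6 mm across corners, 16 mm tall, standing on the flange, so its centre is 112 mm above the bench. The spindle (20 mm thick) ends 12 mm above the nut's top. Axes turn with the nut: z up, x to a corner, two of the six flats face +y and -y.
- nut_corner (a point): A top corner of the nut, 17.3 mm from its axis, 120 mm above the bench.
- nut (a joint): Turn of the nut on the spindle's thread in rad, growing clockwise seen from above; 0 where it is hard against the flange, at the start -0.95 to -0.55. Turning it takes 0.25 N m (1.5 N near the handle's end) until 0, where it stops (under load it may read up to 0.04). Let go, it stays where it is.
- spindle (a joint): Spring-back of the locked spindle, with disc and flange, in rad, 0 at rest, growing clockwise: the drive behind the lock gives 0.025 rad per N m put on the nut. Firmly home is 0.65 N m or more on the seated nut (0.016 rad; 4 N near the handle's end); over 2.2 N m (0.055 rad, 13 N there) it is overtightened, and the wrench soon slips.
- wrench_mouth (a point): Adjustable wrench, about 0.46 kg, lying flat on the bench: the point where the middle of a 30 mm nut belongs, half-way through the head. Axes: x is the way the mouth opens, z up, fixed jaw's face at y = -15 mm, moving jaw's face at y = gap - 15 mm. Jaws 14 mm thick, reaching to x = 20 mm; the throat is at x = -19 mm. The worm stands 2.5 mm proud of the head above and below.
- wrench_grip (a point): Front of the wrench's red and black grip, where to hold it to carry it: 91 mm behind the mouth point at x = -91, y = 11 mm. The grip is 26 mm wide, 19 mm thick and 128 mm long, straight, running backwards at 165 degrees from the x axis (towards -x and a little +y). Centre of mass: x = -59, y = 7 mm. Same axes as the mouth. On the bench it is 9.6 mm up.
- wrench_end (a point): Point on the middle of the wrench's grip 168 mm from the mouth point (x = -164, y = 31 mm), 40 mm from the handle's very end: a good place to push or pull the handle. With the wrench on the nut, its head rests on the flange, its grip dips about 1 degree to the disc's edge, and this point stands free, beyond the pan. Same axes as the mouth.
- worm_top (a point): Highest point of the worm's knurled barrel, at x = -39, y = 4, z = 9.5 mm from the mouth. The barrel is 19 mm thick, 18 mm long along y, and lies in a window of the head, showing 2.5 mm above it. A fingertip resting on it and stroked along +x (to the mouth) closes the jaws, along -x opens them: 0.6 mm of gap per rad, about 1.2 mm per 20 mm of stroke.
- worm: The worm itself, a knurled steel barrel with high friction; origin at its middle. It needs about 6 N along the stroke to turn, so press with about 10 to 14 N; more than 35 N in all is too hard. It holds the gap where it is left; once both jaws touch the nut it stops turning and the fingertip drags over it, with some newtons more along the stroke.
- wrench_jaw (a joint): Gap between the jaws in m, at the start 0.033 to 0.035; it can go from 0 to 0.038. The nut needs 0.030.
- bone_center (a point): Bystander: pale bone carving, about 95 x 40 mm, 20 mm tall, on the paper on the green folder; point half-way up.
- jade_center (a point): Bystander: dark green jade blank, about 85 x 45 mm, 18 mm tall, lying on the bench; point half-way up.
- jar_center (a point): Bystander: amber glass jar of polish with a white cap, radius 26 mm, 50 mm tall, on the bench; point half-way up.
Mind the look-alikes: they are no part of the job. Of the things like the part that bears wrench_mouth, leave any that is orange; of the rest the larger one is meant.

How it is judged:
On the way, in this order (a step that is already met when the one before it is completed fails the run):
1. the wrench lies over the nut with the nut between its jaws (x of nut_center in the frame of wrench_mouth between -0.007 and 0.008 m and y of nut_center in the frame of wrench_mouth between -0.004 and 0.009 m and z of nut_center in the frame of wrench_mouth between -0.006 and 0.006 m), for 0.2 s.
2. the jaws have been closed on the nut: gap under 31 mm (value of joint wrench_jaw below 0.031 m), for 0.2 s.
3. the nut is firmly home: turned to its seat and pulled tight (value of joint nut above -0.02 rad and value of joint spindle above 0.016 rad), for 0.1 s.
At the end, for the whole second after the job is handed in: The wrench lies flat over the nut (nut centre within 8 mm of the mouth point along x and 6 mm in height), its jaws snug (gap under 31 mm), the nut home (no more than 0.03 rad short of its seat), and the wrench let go (value of joint nut above -0.03 rad and value of joint wrench_jaw below 0.031 m and x of nut_center in the frame of wrench_mouth between -0.007 and 0.008 m and z of nut_center in the frame of wrench_mouth between -0.006 and 0.006 m); the robot touches nothing.
It fails at once if the worm is pressed harder than 35 N (contact force between the fingers and worm above 35 N).
It fails at once if the nut is turned (its corner moved over 4 mm) while the jaws are still loose (gap over 31.5 mm) (distance of nut_corner from where it was at the start of the episode above 0.004 m and value of joint wrench_jaw above 0.0315 m).
It fails at once if the nut is overtightened, over 2.2 N m (value of joint spindle above 0.055 rad).
It fails at once if the bone carving, the jade blank or the jar is moved over 30 mm (distance of any of bone_center, jade_center, jar_center from where it was at the start of the episode above 0.03 m).
It also fails if it takes over 72 s, if anything falls off the work surface, if the arm or the gripper's body presses on something with over 40 N, if the wrist force passes 120 N, or if a joint passes its speed limit or range.

### The arm

A 7-joint arm with a two-finger parallel gripper is mounted at the origin on the work surface. World frame = base frame: x ahead of the robot, y to its left, z up, the work surface at z = 0. Lengths are in m, angles in rad, forces in N, time in s.
With the tool pointing down it reaches from about 0.4 to 0.85 m from the base axis. Payload 4.5 kg.
Tool frame: the origin (TCP) lies on the centre line of the jaws, within the pads' length; the fingertips stand 14 mm ahead of it and the grasp point (between the pads) lies 5 mm behind it (r.tcp_to_tips is the z of the fingertips in the tool frame, in m); z points along the fingers, y is the direction in which the jaws open and shut (so a half turn about z gives the same grasp; the last joint's range is limited). The gripper opens to 88 mm and grips with 3 to 60 N. Pads are 18 mm wide; open, the fingers measure 123 mm over their backs; the gripper's body (75 mm by 187 mm) begins 45 mm behind the grasp point.
Start: joints at [1.192, 0.689, -0.195, 1.565, 0.157, 0.902, -0.215], TCP at [0.251, -0.573, 0.253] pointing down, gripper open.
Joint ranges: [-3.01, 3.01], [-0.46, 2.08], [-1.47, 1.51], [0.13, 2.56], [-1, 4.14], [0.04, 2.09], [-2.66, 2.66]. Speed limits (rad/s): [2.57, 2.57, 3.14, 3.14, 3.14, 3.14, 3.14].

### API

Orientations are given as a unit quaternion [x, y, z, w].
In Python, from plant import r, viewer gives the robot as it stands.
- The arm moves only by the shell command python3 -m inch 'ROWS' [FORCE]. ROWS is JSON, a list of rows, each a list of 3 entries, a list of its own where there are three numbers: the closure, from 0 (fully open) to 1 (shut), then the shift along the tool's x, y, z in cm, then the turn about the tool's z in degrees. In form: [[fingers, [x, y, z], yaw], ...]. A call has 1 to 20 rows; each row is the pose to reach, as a shift and turn from the pose commanded when the call began, along the tool's axes at that moment; what a row does not reach only later rows make up. A row lasts 1/10 s, in which the tool goes at most 50 mm and 8.59 degrees, less where a joint would pass 70% of its speed; a pose out of reach is approached as far as the arm can. A call with a gripper value outside its range is refused whole. The fingers move at their own pace and stop on an object; FORCE is the grip in N (left out, the last holds). Time passes only in rows, so rows that repeat a pose let the fingers close. It gives the time, the measured TCP pose, the force and the opening at its end, in the units of the state.
- r.get_state(): the state, without advancing time (a new reading comes with each control period).
- viewer.snapshot(name): name is "scene" or "top" or "wrist"; returns the picture (420x560x3 uint8, red, green, blue); there is no depth.
- viewer.camera_params(name): a dict with "intrinsics" (3x3 intrinsics, pixels), "world_to_cam" (4x4, takes a point from world to camera coordinates). Camera axes: x right, y up, looking along -z (the intrinsics and any distortion apply to the point x, -y, -z); pixel columns grow to the right and rows downward; lengths in m; the calibration is good to about 2 mm. A picture is of the moment at which its call begins: read the wrist's pose just before it. camera_params takes no time and is no camera call; for the wrist camera it gives the pose at the moment of the call.
- r.finish_job(): hands the job in, once; it reports no verdict.
Trained networks look in the newest picture that a camera, given by its name, has taken for a name from the list of things; names that differ only in an ending like _2 or _b are one class to them, and where a whole thing is asked for, a point or a joint stands for the part that bears it (a point fixed in the world has none). Each returns a list of dicts, best first, with "p" (0 to 1); they miss things now and then, are a little off and sometimes report something else, mostly with a low value. They report only what shows in the picture. A call takes as long as a camera call. They do not tell look-alikes from the thing itself.
- viewer.outline_of(camera, name): "pixels" (420x560 bool, what is visible of it) and "bbox" ([left, top, width, height] in pixels, round what is visible of it).
The state is a dict: "clock": time; "q": joint angles; "qd": joint speeds; "joint_torque": joint torques, N m; "tool_pos": TCP position; "eef_rot": TCP orientation; "contact_force": force on the tool from outside, world axes, zero at the start; "moment": the same for the moment, N m; "opening": opening from 0.0 (shut) to 1.0 (fully open).
Only numpy, scipy, OpenCV 4.12 (cv2) and the standard library are available. Lean on these libraries where they do the work, as an engineer would, in place of code of your own. Each camera call takes 0.05 s, during which the arm holds its last target.

## Working session

There is one attempt and no reset: what is moved stays moved. The work goes in short steps, Python scripts to look and compute and a shell command to move; the robot and the scene stay as the last step left them, time stands still between calls to the robot, and variables do not carry over. Pictures are saved under pics/ and viewed, and the job is handed in when it is done.

```bash
ls; mkdir -p pics; python3 - <<'E'
from plant import r, viewer
import cv2
for n in ["scene","top","wrist"]:
    im=viewer.snapshot(n); cv2.imwrite(f"pics/{n}0.png",im[:,:,::-1])
    p=viewer.camera_params(n); print(n,p["intrinsics"],p["world_to_cam"])
s=r.get_state();print(s, r.tcp_to_tips)
E
```

```text
pics
scene [[502.16082904   0.         280.06513134]
 [  0.         502.16082904 205.42921575]
 [  0.           0.           1.        ]] [[ 0.89398651  0.44807303  0.00432238 -0.48561994]
 [-0.36449932  0.72156361  0.58863079  0.21067729]
 [ 0.2606307  -0.52780349  0.80839045 -1.42839187]
 [ 0.          0.          0.          1.        ]]
top [[447.37569479   0.         282.09861334]
 [  0.         447.37569479 209.92171   ]
 [  0.           0.           1.        ]] [[-8.19023094e-04 -9.99827528e-01 -1.85538051e-02 -5.33511413e-02]
 [ 9.91217295e-01 -3.26526019e-03  1.32202917e-01 -5.64781961e-01]
 [-1.32240699e-01 -1.82825753e-02  9.91049012e-01 -1.35074825e+00]
 [ 0.00000000e+00  0.00000000e+00  0.00000000e+00  1.00000000e+00]]
wrist [[312.33083965   0.         277.60624828]
 [  0.         312.33083965 210.81512323]
 [  0.           0.           1.        ]] [[ 0.40168771 -0.91577369 -0.0023529  -0.6230925 ]
 [ 0.87192718  0.38323821 -0.3047482   0.04402977]
 [ 0.27998211  0.12036205  0.95243005 -0.39066927]
 [ 0.          0.          0.          1.        ]]
{'clock': 0.15, 'q': array([ 1.19178772,  0.6897849 , -0.19453788,  1.56607451,  0.15731125,
        0.90247668, -0.21510506]), 'qd': array([-1.12424276e-03, -2.69221739e-03, -8.77585182e-04, -4.22604738e-03,
       -1.80661690e-03,  8.29927794e-04, -9.27011844e-05]), 'joint_torque': array([-8.61538665e-04, -5.27860522e+01, -1.26809545e+00, -1.53587687e+01,
       -5.23962406e-02,  3.94502786e-03,  1.16068991e-04]), 'tool_pos': array([ 0.25053578, -0.57210602,  0.25210668]), 'eef_rot': array([ 9.78766587e-01,  2.04976852e-01, -1.86272551e-04, -6.50074395e-04]), 'contact_force': array([ 0.61089845, -0.54728833,  0.23957095]), 'moment': array([ 0.03781929,  0.00104674, -0.03778584]), 'opening': 1.0002835535860397} 0.014
```

View pics/scene0.png

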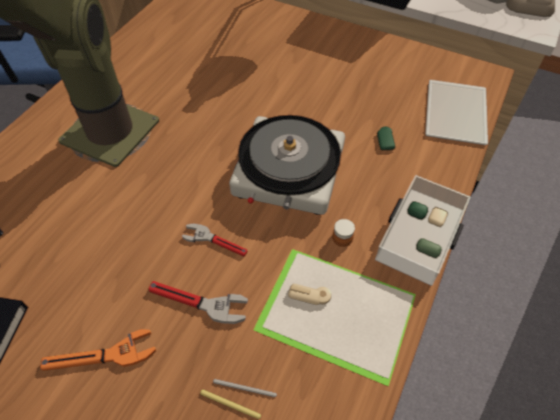

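View pics/top0.png

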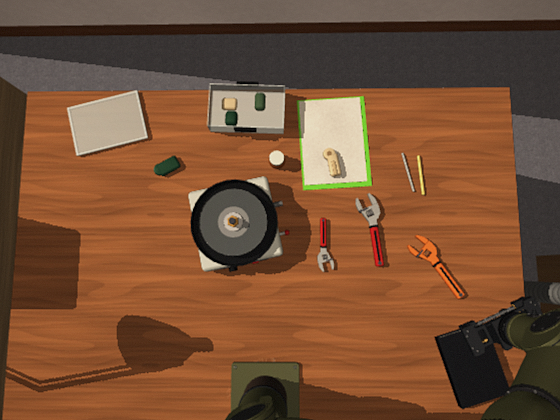

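View pics/wrist0.png

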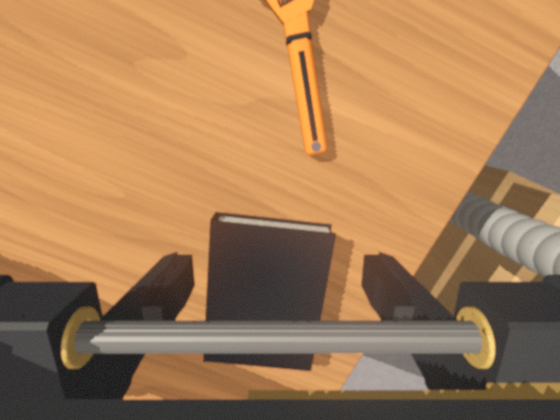

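The scene shows the big red wrench, with its head at (222,307) in scene and (369,208) in top. There is also a small red wrench and an orange one. The lap nut is at (290,143) in scene and (234,221) in top.

```bash
cat > h.py <<'E'
import numpy as np, cv2
from plant import r, viewer
def ray(cam,u,v,P=None):
    P=P or viewer.camera_params(cam); K=P["intrinsics"]; T=P["world_to_cam"]
    d=np.array([(u-K[0,2])/K[0,0],-(v-K[1,2])/K[1,1],-1.0])
    R=T[:3,:3]; return -R.T@T[:3,3], R.T@d
def onz(cam,u,v,z,P=None):
    c,d=ray(cam,u,v,P); return (c+d*(z-c[2])/d[2])
def proj(cam,p,P=None):
    P=P or viewer.camera_params(cam); T=P["world_to_cam"];K=P["intrinsics"]
    q=T[:3,:3]@np.array(p)+T[:3,3]; return np.array([K[0,0]*q[0]/-q[2]+K[0,2],K[1,1]*-q[1]/-q[2]+K[1,2]])
E
python3 - <<'E'
from h import *
for n,u,v,z in [("nut",234,221,.12),("head",369,208,.01),("gripend",378.5,265,.0096),("gripfront",373,224,.0096)]: print(n,onz("top",u,v,z))
for n,u,v,z in [("nut",290,145,.12),("head",222,307,.01),("gripend",150,288,.0096),("gripfront",201,303,.0096)]: print(n,onz("scene",u,v,z))
for n in ["top","scene"]:
    im=viewer.snapshot(n)
    for nm in ["wrench_mouth","nut","lap","wrench_grip","worm","bone_center"]:
        for o in viewer.outline_of(n,nm)[:4]: print(n,nm,o["p"],o["bbox"],[round(x,1) for x in np.argwhere(o["pixels"]).mean(0)[::-1]])
im=viewer.snapshot("top");cv2.imwrite("pics/c.png",np.hstack([cv2.resize(im[180:280,180:290,::-1],None,fx=3.5,fy=3.5,interpolation=2),cv2.resize(im[180:280,320:430,::-1],None,fx=3.5,fy=3.5,interpolation=2)]))
E
```

```text
nut [0.5215231  0.08402638 0.12      ]
head [ 0.573485   -0.32808286  0.01      ]
gripend [ 0.39506778 -0.35279322  0.0096    ]
gripfront [ 0.52280932 -0.33932592  0.0096    ]
nut [0.52822341 0.08338846 0.12      ]
head [ 0.56326987 -0.32456039  0.01      ]
gripend [ 0.39521635 -0.35743208  0.0096    ]
gripfront [ 0.5169412  -0.33703512  0.0096    ]
top wrench_mouth 0.81 [356.4, 191.8, 27.6, 77.1] [np.float64(373.2), np.float64(227.5)]
top wrench_mouth 0.76 [320.5, 217.5, 14.4, 52.5] [np.float64(323.7), np.float64(243.7)]
top wrench_mouth 0.7 [408.3, 235.2, 57.3, 62.3] [np.float64(437.5), np.float64(264.7)]
top nut 0.39 [232.2, 216.6, 7.6, 13.9] [np.float64(236.0), np.float64(221.3)]
top lap 0.64 [189.6, 178.1, 99.8, 93.3] [np.float64(235.2), np.float64(223.2)]
top wrench_grip 0.96 [318.9, 216.3, 14.2, 56.9] [np.float64(323.9), np.float64(246.4)]
top wrench_grip 0.86 [406.3, 230.0, 58.5, 68.5] [np.float64(436.3), np.float64(263.7)]
top wrench_grip 0.79 [355.4, 198.2, 27.4, 69.0] [np.float64(373.0), np.float64(227.0)]
top worm 0.26 [354.8, 199.2, 8.4, 12.7] [np.float64(358.7), np.floa
[... 260 characters left out ...]
 np.float64(354.8)]
scene nut 0.67 [284.9, 138.1, 13.4, 8.9] [np.float64(290.2), np.float64(145.8)]
scene lap 0.71 [229.5, 115.4, 115.9, 100.9] [np.float64(288.5), np.float64(163.1)]
scene wrench_grip 0.81 [147.9, 278.8, 101.1, 47.8] [np.float64(203.3), np.float64(302.4)]
scene wrench_grip 0.77 [39.7, 329.9, 118.3, 42.7] [np.float64(102.7), np.float64(354.7)]
scene wrench_grip 0.6 [182.2, 223.0, 64.5, 35.6] [np.float64(212.9), np.float64(238.8)]
scene worm 0.58 [330.1, 217.4, 28.0, 30.1] [np.float64(343.5), np.float64(232.8)]
scene worm 0.4 [216.8, 300.4, 7.8, 12.0] [np.float64(219.9), np.float64(304.7)]
scene bone_center 0.67 [289.9, 285.4, 43.9, 19.0] [np.float64(310.0), np.float64(294.2)]
```

View pics/c.png

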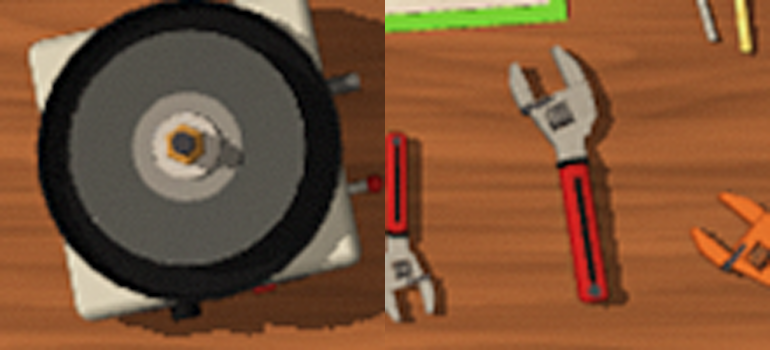

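```bash
cat >> h.py <<'E'
from scipy.spatial.transform import Rotation as Ro
def tool():
    s=r.get_state(); return Ro.from_quat(s["eef_rot"]).as_matrix(), np.array(s["tool_pos"]), s
def delta(target,R=None,p=None):
    "shift in cm in tool axes"
    R0,p0,s=tool(); return (R0.T@(np.array(target)-p0)*100).round(2)
def xang():
    R,p,s=tool(); return np.degrees(np.arctan2(R[1,0],R[0,0]))
def tri(obs):
    A=np.zeros((3,3));b=np.zeros(3)
    for cam,u,v,P in obs:
        c,d=ray(cam,u,v,P); d/=np.linalg.norm(d); M=np.eye(3)-np.outer(d,d); A+=M;b+=M@c
    return np.linalg.solve(A,b)
E
python3 - <<'E'
from h import *
R,p,s=tool(); P=viewer.camera_params("wrist"); T=P["world_to_cam"]
c=-T[:3,:3].T@T[:3,3]; print("cam in tool",R.T@(c-p),"look",R.T@(-T[2,:3]),"right",R.T@T[0,:3],"up", R.T@T[1,:3])
print(xang(), delta([0.50,0.07,0.30]))
E
```

```text
cam in tool [ 0.07748807 -0.00077719 -0.13194133] look [-3.04642530e-01 -7.83166522e-04  9.52466438e-01] right [5.00823819e-04 9.99999392e-01 9.82437012e-04] up [ 9.52466628e-01 -7.76309976e-04  3.04641952e-01]
23.65247434642636 [ 48.61 -48.85  -4.73]
```

```bash
python3 - <<'E'
from h import *
print(delta([0.515,0.078,0.25]))
E
```

```text
[ 50.3  -48.99   0.27]
```

```bash
python3 -m inch '[[0,[12,-12,0],0],[0,[25,-25,0],0],[0,[38,-37,0],0],[0,[50,-49,0],0],[0,[50,-49,0],0],[0,[50,-49,0],0],[0,[50,-49,0],0],[0,[50,-49,0],0],[0,[50,-49,0],0],[0,[50,-49,0],0],[0,[50,-49,0],0],[0,[50,-49,0],0],[0,[50,-49,0],0],[0,[50,-49,0],0],[0,[50,-49,0],0],[0,[50,-49,0],0],[0,[50,-49,0],0],[0,[50,-49,0],0]]'
python3 - <<'E'
from h import *
print(tool()[1:])
im=viewer.snapshot("wrist"); cv2.imwrite("pics/w1.png",im[:,:,::-1])
for nm in ["nut","lap"]:
  for o in viewer.outline_of("wrist",nm)[:3]: print(nm,o["p"],o["bbox"],np.argwhere(o["pixels"]).mean(0)[::-1])
E
```

```text
clock: 2.7
tool_pos: [0.5118, 0.0749, 0.2527]
eef_rot: [0.979, 0.203, -0.0, 0.001]
contact_force: [0.0, 0.1, 0.0]
opening: 1.001
(array([0.51179374, 0.07487136, 0.25274959]), {'clock': 2.7, 'q': array([-0.15981847,  0.54740704, -0.11834558,  1.88964871,  0.0958718 ,
        0.71064104, -1.49481412]), 'qd': array([ 0.00188896,  0.00016087, -0.00544589, -0.00346446, -0.00200382,
       -0.00308296, -0.00032289]), 'joint_torque': array([-5.00166770e-01, -4.34501159e+01, -3.37916678e-01, -1.29975459e+01,
       -1.76980480e-02, -8.08404246e-02,  3.45511369e-03]), 'tool_pos': array([0.51179374, 0.07487136, 0.25274959]), 'eef_rot': array([ 9.79082631e-01,  2.03462104e-01, -3.28271189e-04,  5.15725876e-04]), 'contact_force': array([0.01670753, 0.07712175, 0.0385807 ]), 'moment': array([-0.04116899, -0.01625119,  0.02622219]), 'opening': 1.0007504553244626})
nut 0.56 [247.6, 166.8, 36.6, 37.5] [266.45233969 181.23743501]
lap 0.79 [130.9, 18.5, 291.6, 280.9] [268.49836784 157.27063398]
lap 0.67 [546.1, 223.3, 12.0, 50.6] [553.68833652 251.54302103]
```

View pics/w1.png

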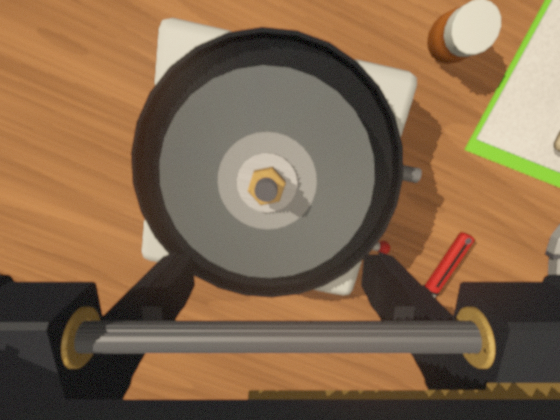

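The picture shows the nut at about (267,187) on the lap, with the jar at the top right. I'll rectify this at nut-top height.

```bash
cat >> h.py <<'E'
def rectify(cam,im,cx,cy,z,half,size=600,P=None):
    "top-down picture: up = +x world, left = +y world"
    P=P or viewer.camera_params(cam)
    cs=[(cx+half,cy+half),(cx+half,cy-half),(cx-half,cy-half),(cx-half,cy+half)]
    src=np.float32([proj(cam,[a,b,z],P) for a,b in cs]); dst=np.float32([[0,0],[size,0],[size,size],[0,size]])
    H=cv2.getPerspectiveTransform(src,dst); return cv2.warpPerspective(im,H,(size,size),flags=cv2.INTER_CUBIC)
E
python3 - <<'E'
from h import *
im=viewer.snapshot("wrist")
for (u,v) in [(267,187)]: print(onz("wrist",u,v,.132), )
k=rectify("wrist",im,0.525,0.084,0.12,0.035)
for o in [0]:
  pass
cv2.imwrite("pics/n1.png",k[:,:,::-1])
P=viewer.camera_params("wrist")
print(tri([("scene",290,143.5,None),("wrist",266.5,189,P),("top",234,221,None)]))
E
```

```text
[0.5240977  0.09178557 0.132     ]
[0.52205524 0.08821017 0.11798455]
```

View pics/n1.png

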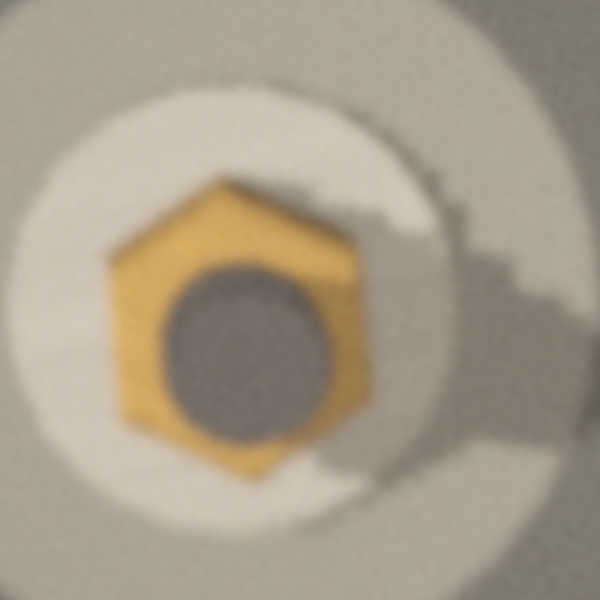

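```bash
python3 - <<'E'
from h import *
from scipy.optimize import minimize
im=cv2.imread("pics/w1.png")[:,:,::-1].copy()
P=viewer.camera_params("wrist")
k=rectify("wrist",im,0.525,0.084,0.12,0.035)
b=cv2.GaussianBlur(k,(0,0),3).astype(int)
m=((b[:,:,0]-b[:,:,2])>45).astype(np.uint8)
n,l,st,ce=cv2.connectedComponentsWithStats(m); i=1+np.argmax(st[1:,4]); 
cn,_=cv2.findContours((l==i).astype(np.uint8),0,1); hull=cv2.convexHull(cn[0])
M=np.zeros(m.shape,np.uint8); cv2.fillPoly(M,[hull],1)
def hexm(c,a,s=300/35*1.0):
    R=17.32/70*600; t=np.radians(a)+np.arange(6)*np.pi/3
    pts=np.stack([c[0]-R*np.sin(t),c[1]-R*np.cos(t)],1)
    H=np.zeros(m.shape,np.uint8); cv2.fillPoly(H,[np.round(pts*16).astype(np.int32)],1,shift=4); return H
best=None
f=lambda v: (hexm(v[:2],v[2])!=M).sum()
for a in range(-30,30,5):
    q=minimize(f,[240,330,a],method="Nelder-Mead",options=dict(initial_simplex=[[240,330,a],[250,330,a],[240,340,a],[240,330,a+6]]))
    if best is None or q.fun<best.fun: best=q
v=best.x; print(v,best.fun,M.sum(),"world",0.525+(300-v[1])/600*.07,0.084+(300-v[0])/600*.07)
# top refined
t=viewer.snapshot("top"); kt=rectify("top",t,0.525,0.084,0.12,0.06); ks=rectify("scene",viewer.snapshot("scene"),0.525,0.084,0.12,0.06)
cv2.imwrite("pics/n2.png",np.hstack([kt,ks])[::1,:,::-1][::2,::2])
E
```

```text
[229.33603462 327.5472061    3.95850145] 4651.0 62518 world 0.5217861592880456 0.09224412929428513
```

View pics/n2.png

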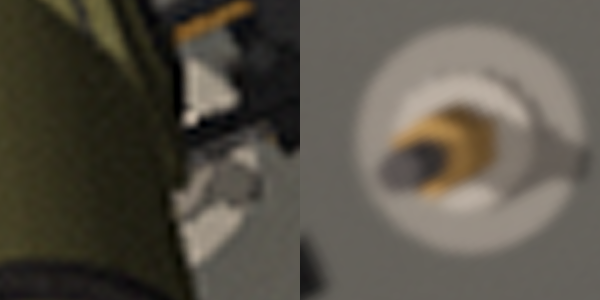

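```bash
python3 - <<'E'
from h import *
P=viewer.camera_params("wrist"); out=[]
for n,f in [("scene","scene0"),("top","top0"),("wrist","w1")]:
    im=cv2.imread(f"pics/{f}.png")
    k=rectify(n,im,0.525,0.087,0.104,0.05,400); 
    g=cv2.GaussianBlur(k,(0,0),2).max(2)
    c=cv2.HoughCircles(g,cv2.HOUGH_GRADIENT_ALT,1,50,param1=60,param2=.5,minRadius=98,maxRadius=128)
    print(n,c)
    cv2.circle(k,(200,200),112,(0,0,255),1); out.append(k)
    if c is not None:
        for u,v,rr in c[0][:2]: print(.525+(200-v)*.00025,.087+(200-u)*.00025,rr*.25)
cv2.imwrite("pics/n3.png",np.hstack(out)[::2,::2])
E
```

```text
scene None
top None
wrist [[[181.      211.      109.83032]]]
0.52225 0.091749996 27.45758
```

View pics/n3.png

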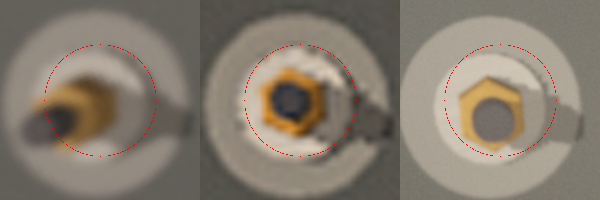

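```bash
python3 - <<'E'
from h import *
print(delta([0.53,-0.335,0.22]), xang(), tool()[1])
E
```

```text
[-14.84  38.41   3.28] 23.602313271582794 [0.51214367 0.07638903 0.25279125]
```

```bash
python3 -m inch '[[0,[-4,10,0],5],[0,[-7,20,1],10],[0,[-11,30,2],16.5],[0,[-14.8,38.4,3.3],16.5],[0,[-14.8,38.4,3.3],16.5],[0,[-14.8,38.4,3.3],16.5],[0,[-14.8,38.4,3.3],16.5],[0,[-14.8,38.4,3.3],16.5],[0,[-14.8,38.4,3.3],16.5],[0,[-14.8,38.4,3.3],16.5],[0,[-14.8,38.4,3.3],16.5],[0,[-14.8,38.4,3.3],16.5]]'
python3 - <<'E'
from h import *
print(tool()[1],xang())
im=viewer.snapshot("wrist"); cv2.imwrite("pics/w2.png",im[:,:,::-1])
k=rectify("wrist",im,0.51,-0.33,0.0096,0.14,700); cv2.imwrite("pics/w2r.png",k[50:650,:,::-1])
print(tool()[1],xang())
for nm in ["worm","wrench_mouth"]:
  for o in viewer.outline_of("wrist",nm)[:3]: print(nm,o["p"],o["bbox"],np.argwhere(o["pixels"]).mean(0)[::-1])
E
```

```text
clock: 4.2
tool_pos: [0.5315, -0.3313, 0.2199]
eef_rot: [0.998, 0.064, 0.0, -0.001]
contact_force: [0.4, 0.4, -0.6]
opening: 0.999
[ 0.53150453 -0.33126668  0.21993655] 7.3655270402196775
[ 0.53152201 -0.33145368  0.22004082] 7.361983087562375
worm 0.55 [267.7, 152.3, 21.5, 18.0] [277.16666667 161.85984848]
worm 0.53 [136.3, 254.5, 17.5, 9.5] [146.22535211 258.45070423]
wrench_mouth 0.89 [130.8, 156.6, 27.5, 126.4] [142.72351203 220.46433094]
wrench_mouth 0.74 [241.8, 98.6, 65.5, 198.5] [280.55263158 189.82990084]
wrench_mouth 0.66 [361.8, 235.6, 70.1, 53.7] [409.67948718 260.23668639]
```

View pics/w2r.png

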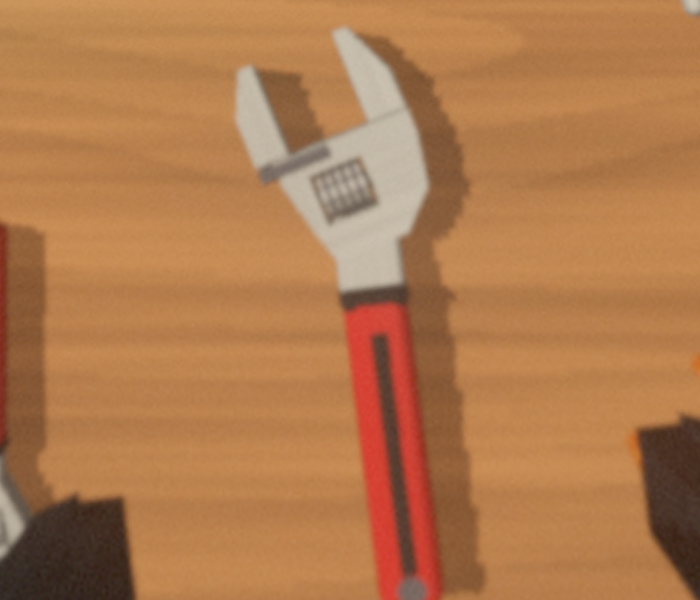

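The rectified picture shows the big red wrench. The worm is at (345,190), and the grip runs from (373,303) to (410,592) at about 6.8°, so the wrench x axis is about 22°. The mouth is therefore near (0.593,-0.317).

```bash
python3 - <<'E'
from h import *
print(delta([0.499,-0.3415,0.016]), tool()[1])
E
```

```text
[-3.33  0.51 20.4 ] [ 0.53129045 -0.33231892  0.22005771]
```

```bash
python3 -m inch '[[0,[-3.3,0.5,3],0.5],[0,[-3.3,0.5,8],0.5],[0,[-3.3,0.5,12],0.5],[0,[-3.3,0.5,16],0.5],[0,[-3.3,0.5,18.5],0.5],[0,[-3.3,0.5,19.5],0.5],[0,[-3.3,0.5,20],0.5],[0,[-3.3,0.5,20.2],0.5],[0,[-3.3,0.5,20.3],0.5],[0,[-3.3,0.5,20.3],0.5]]'
```

```text
clock: 5.35
tool_pos: [0.4993, -0.3437, 0.0179]
eef_rot: [0.998, 0.058, 0.001, 0.001]
contact_force: [-1.4, 0.0, 1.2]
opening: 1.004
```

```bash
python3 -m inch '[[0.9,[0,0,0.15],0],[1,[0,0,0.15],0],[1,[0,0,0.15],0],[1,[0,0,0.15],0],[1,[0,0,0.15],0],[1,[0,0,0.15],0],[1,[0,0,0.15],0],[1,[0,0,0.15],0]]' 60
python3 -m inch '[[1,[0,0,-1],0],[1,[0,0,-4],0],[1,[0,0,-8],0],[1,[0,0,-13],0],[1,[0,0,-18],0],[1,[0,0,-19],0],[1,[0,0,-19],0],[1,[0,0,-19],0]]' 60
python3 - <<'E'
from h import *
print(tool()[1:],xang())
for n in ["wrist","scene"]:
  im=viewer.snapshot(n); cv2.imwrite(f"pics/g_{n}.png",im[:,:,::-1])
E
```

```text
clock: 6.15
tool_pos: [0.4984, -0.3428, 0.0152]
eef_rot: [0.998, 0.058, -0.0, -0.0]
contact_force: [-1.1, 1.2, 1.4]
opening: 0.3
clock: 6.95
tool_pos: [0.4968, -0.3424, 0.2034]
eef_rot: [0.998, 0.058, -0.002, -0.001]
contact_force: [-0.9, 0.7, -6.1]
opening: 0.29
(array([ 0.49683556, -0.34238366,  0.20338621]), {'clock': 6.95, 'q': array([ 0.57549371,  0.71928091, -0.08547969,  1.68222833,  0.08300524,
        0.74810952, -1.00458541]), 'qd': array([-0.00247021,  0.02629131, -0.0010785 ,  0.00984963, -0.0007155 ,
       -0.0003312 , -0.00030011]), 'joint_torque': array([ 5.04420348e-02, -5.77450883e+01,  3.29671707e-02, -1.56350899e+01,
       -1.16992041e-01, -3.04019535e-01, -3.13052689e-03]), 'tool_pos': array([ 0.49683556, -0.34238366,  0.20338621]), 'eef_rot': array([ 0.99830874,  0.0580914 , -0.00193053, -0.00114546]), 'contact_force': array([-0.87119692,  0.69585485, -6.06263043]), 'moment': array([-0.03856443,  0.29665953,  0.06271483]), 'opening': 0.2896062874033451}) 6.660818486599249
```

View pics/g_wrist.png

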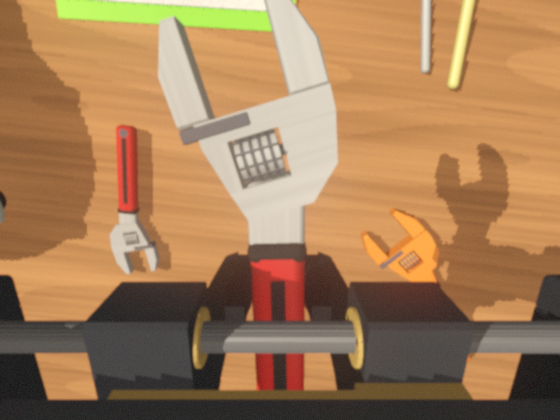

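View pics/g_scene.png

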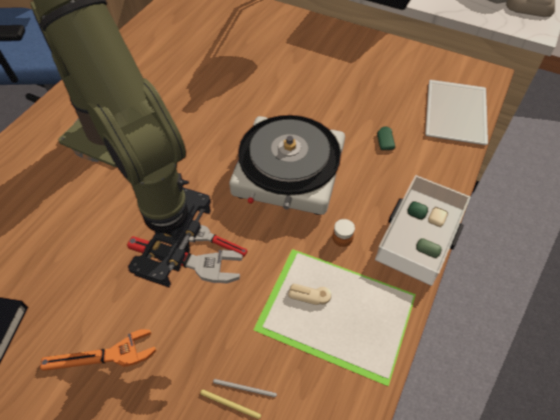

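```bash
cat >> h.py <<'E'
CT=np.array([0.07748807,-0.00077719,-0.13194133])
def wt(u,v,z,K=None):
    "pixel of wrist cam -> point on plane tool z, tool frame"
    K=viewer.camera_params("wrist")["intrinsics"]
    right=np.array([0,1,0]);look=np.array([-.30464,0,.95247]);up=np.array([.95247,0,.30464])
    d=look+right*(u-K[0,2])/K[0,0]-up*(v-K[1,2])/K[1,1]
    return CT+d*(z-CT[2])/d[2]
E
python3 - <<'E'
from h import *
for n,u,v,z in [("worm",262,157,-.0039),("fix1",271,0,-.0014),("fix2",289,90,-.0014),("thrL",190,134,-.0014),("thrR",247,119,-.0014),("movtipin",180,19,-.0014),("movin2",208,115,-.0014),("gripL",252,260,-.0034),("gripR",304,260,-.0034)]:
    print(n,(wt(u,v,z)*1000).round(1))
E
python3 -c "
import cv2
im=cv2.imread('pics/g_wrist.png')[0:270,100:380]; cv2.imwrite('pics/gz.png',cv2.resize(im,None,fx=2.2,fy=2.2,interpolation=2))"
```

```text
worm [59.6 -7.1 -3.9]
fix1 [115.6  -3.2  -1.4]
fix2 [85.3  3.7 -1.4]
thrL [ 68.5 -36.4  -1.4]
thrR [ 74.4 -13.1  -1.4]
movtipin [109.6 -36.6  -1.4]
movin2 [ 75.9 -28.6  -1.4]
gripL [ 12.9 -12.4  -3.4]
gripR [12.9 11.2 -3.4]
```

View pics/gz.png

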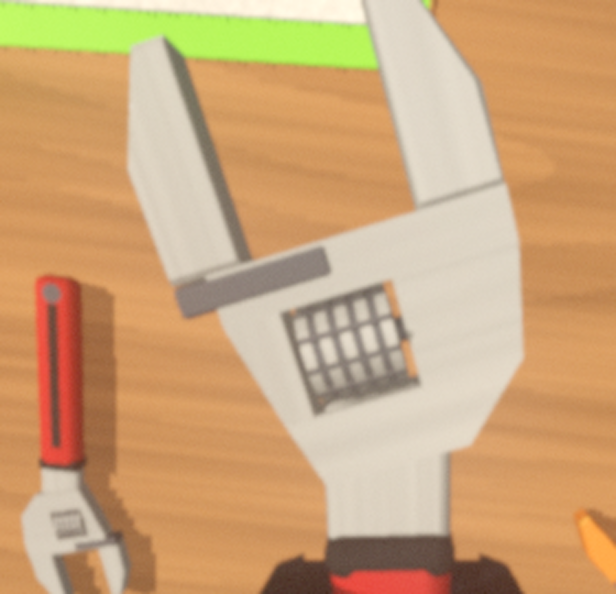

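```bash
python3 - <<'E'
from h import *
print(delta([0.5701,0.0029,0.19]), xang()-109.5, tool()[1])
E
```

```text
[ 11.29 -33.43   1.32] -102.83469847662279 [ 0.49679685 -0.34226015  0.20257237]
```

```bash
python3 -m inch '[[1,[1,-3,0],-8],[1,[2,-6,0],-16],[1,[3,-9,0],-24],[1,[4,-12,0],-32],[1,[5,-15,0],-40],[1,[6,-18,0],-48],[1,[7,-21,0],-56],[1,[8,-24,0],-64],[1,[9,-27,0],-72],[1,[10,-30,0.5],-80],[1,[11.3,-33.4,1],-88],[1,[11.3,-33.4,1.3],-96],[1,[11.3,-33.4,1.3],-102.8],[1,[11.3,-33.4,1.3],-102.8],[1,[11.3,-33.4,1.3],-102.8],[1,[11.3,-33.4,1.3],-102.8],[1,[11.3,-33.4,1.3],-102.8]]'
python3 - <<'E'
from h import *
print(tool()[1:],xang())
for n in ["wrist"]:
  im=viewer.snapshot(n); cv2.imwrite(f"pics/h_{n}.png",im[:,:,::-1])
P=viewer.camera_params("wrist"); im=im.copy()
u=proj("wrist",[.5225,.0905,.132],P);print("spindle top",u); cv2.circle(im,tuple(int(x) for x in u),3,(255,0,0),1)
for k in range(6):
    t=np.radians(4.5+60*k); u=proj("wrist",[.5225+.0173*np.cos(t),.0905+.0173*np.sin(t),.12],P); cv2.circle(im,tuple(int(x) for x in u),2,(0,0,255),-1)
cv2.imwrite("pics/h_z.png",cv2.resize(im[0:270,100:420,::-1],None,fx=2.2,fy=2.2,interpolation=2))
E
```

```text
clock: 8.75
tool_pos: [0.5721, 0.0013, 0.1921]
eef_rot: [0.578, 0.816, -0.0, 0.0]
contact_force: [-0.1, -0.1, -5.1]
opening: 0.29
(array([0.57205608, 0.00131938, 0.19206121]), {'clock': 8.75, 'q': array([ 0.22579627,  0.74232151, -0.53367593,  1.77823601,  0.51974104,
        0.76534897, -0.23842486]), 'qd': array([ 0.00107459, -0.0030529 , -0.00216056,  0.00019713,  0.00334501,
        0.00087212,  0.00313648]), 'joint_torque': array([ 3.99499317e-02, -5.24872148e+01, -6.16221607e+00, -1.28738299e+01,
       -1.89162455e-01, -2.51734135e-02, -9.65590356e-03]), 'tool_pos': array([0.57205608, 0.00131938, 0.19206121]), 'eef_rot': array([ 5.78160938e-01,  8.15922738e-01, -1.24754923e-04,  2.35542973e-05]), 'contact_force': array([-0.05147906, -0.10885783, -5.10884902]), 'moment': array([-0.23515243, -0.22990036,  0.03379613]), 'opening': 0.29018889490392846}) 109.3574072693774
spindle top [250.0413868   72.64696116]
```

View pics/h_z.png

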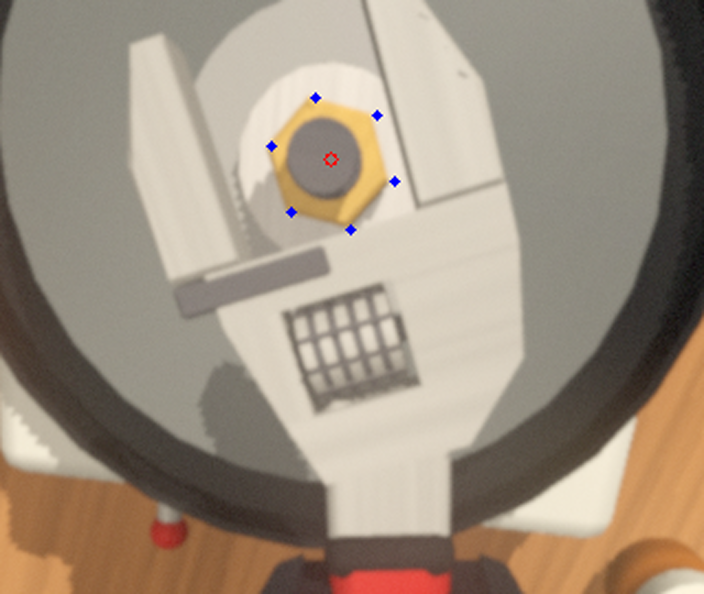

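```bash
python3 - <<'E'
from h import *
im=cv2.imread("pics/h_wrist.png"); out=[]
for a,cx,cy in [(4.5,.5225,.0905),(6.5,.5225,.0905)]:
    k=rectify("wrist",im,0.5225,0.0905,0.12,0.025,380)
    t=np.radians(a)+np.arange(6)*np.pi/3
    pts=np.stack([190-(cy+.01732*np.sin(t)-.0905)*7600,190-(cx+.01732*np.cos(t)-.5225)*7600],1)
    cv2.polylines(k,[pts.astype(np.int32)],True,(255,0,0),1); out.append(k)
cv2.imwrite("pics/n5.png",np.hstack(out))
E
```

```text
(no output)
```

View pics/n5.png

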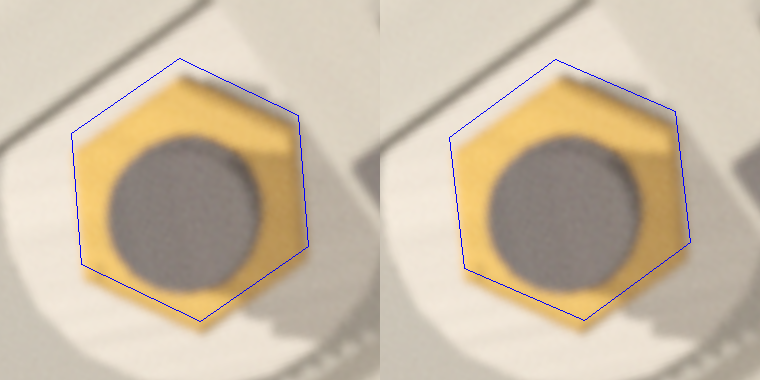

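```bash
python3 -m inch '[[1,[0.2,-0.2,1],0],[1,[0.2,-0.2,2.5],0],[1,[0.2,-0.2,3.8],0],[1,[0.2,-0.2,3.8],0],[1,[0.2,-0.2,3.8],0]]'
cat > look.py <<'E'
from h import *
import sys
N=np.array([.5208,.0903])
R,p,s=tool();print(p,xang(),s["contact_force"])
im=viewer.snapshot("wrist"); tag=sys.argv[1]; cv2.imwrite(f"pics/{tag}.png",im[:,:,::-1]); im=im.copy()
P=viewer.camera_params("wrist")
for k in range(6):
    t=np.radians(4.5+60*k); u=proj("wrist",[N[0]+.0173*np.cos(t),N[1]+.0173*np.sin(t),.12],P); cv2.circle(im,tuple(int(x) for x in u),1,(0,0,255),-1)
cv2.imwrite(f"pics/{tag}_z.png",cv2.resize(im[0:270,100:420,::-1],None,fx=2.2,fy=2.2,interpolation=2))
E
python3 look.py l1
```

```text
clock: 9.3
tool_pos: [0.5694, 0.0029, 0.1539]
eef_rot: [0.577, 0.816, -0.0, -0.0]
contact_force: [0.6, -0.5, -4.3]
opening: 0.291
[0.56935344 0.00290327 0.15386535] 109.45371115096336 [ 0.59645921 -0.45588389 -4.32861322]
```

View pics/l1_z.png

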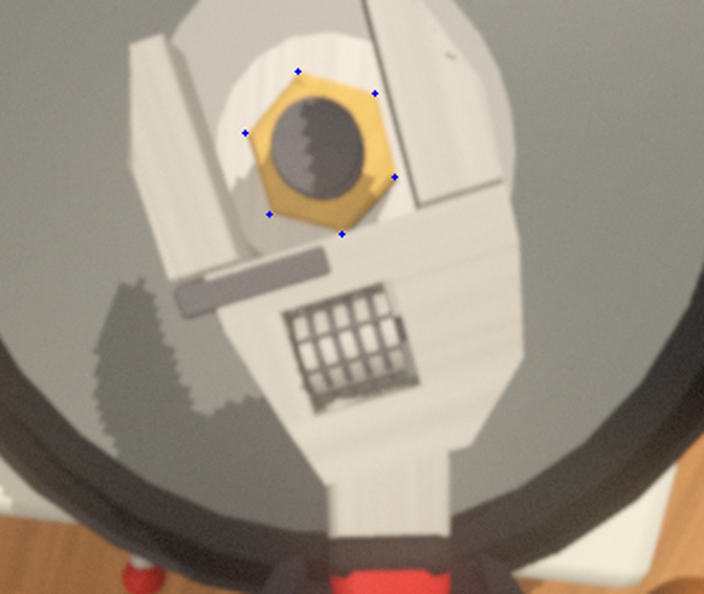

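```bash
python3 - <<'E'
from h import *
im=cv2.imread("pics/l1.png"); N=(.5208,.0902);P=viewer.camera_params("wrist"); pts=[]
for k in range(6):
    t=np.radians(4.5+60*k); pts.append(proj("wrist",[N[0]+.0173*np.cos(t),N[1]+.0173*np.sin(t),.12+.1539-.1166],P))
big=cv2.resize(im[0:270,100:420],None,fx=2.2,fy=2.2,interpolation=2)
cv2.polylines(big,[((np.array(pts)-[100,0])*2.2).astype(np.int32)],True,(255,0,0),1)
cv2.imwrite("pics/pr.png",big)
E
```

```text
(no output)
```

View pics/pr.png

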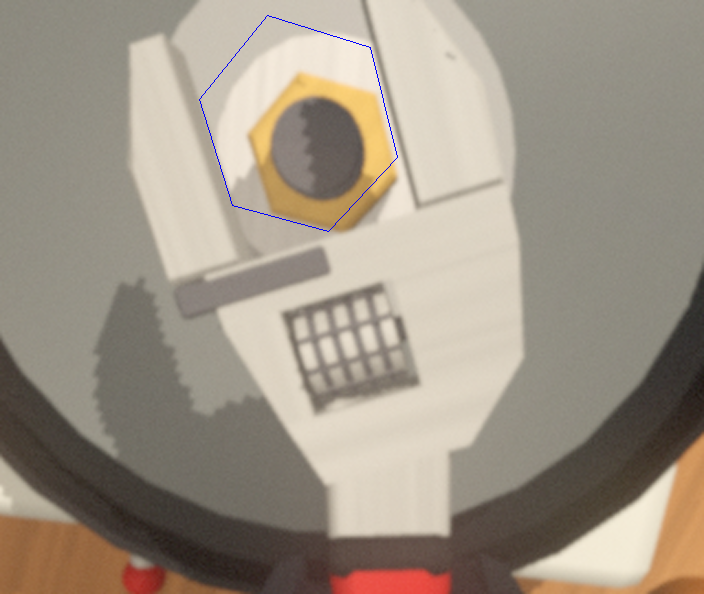

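The overlay predicts that the nut lands between the jaws about 1 mm from the fixed jaw, 2 mm from the moving jaw and 0.7 mm from the throat. I'll nudge it to centre and descend.

```bash
python3 -m inch '[[1,[-0.15,-0.07,0.3],0.7],[1,[-0.15,-0.07,1],0.7],[1,[-0.15,-0.07,1.7],0.7],[1,[-0.15,-0.07,2.4],0.7],[1,[-0.15,-0.07,3],0.7],[1,[-0.15,-0.07,3],0.7]]'
python3 look.py l2
```

```text
clock: 9.95
tool_pos: [0.5687, 0.0011, 0.1231]
eef_rot: [0.582, 0.813, -0.001, -0.001]
contact_force: [-1.0, -0.2, -5.1]
opening: 0.288
[0.56868944 0.00107994 0.12309598] 108.76645202676052 [-0.98974669 -0.17799785 -5.08704541]
```

View pics/l2_z.png

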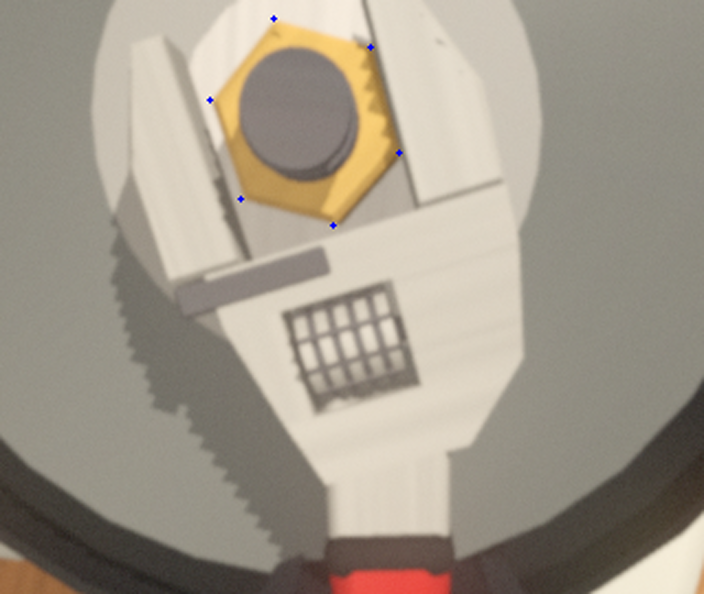

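```bash
python3 -m inch '[[1,[0,0,0.3],0],[1,[0,0,0.5],0],[1,[0,0,0.5],0]]'; python3 -m inch '[[1,[0,0,0.15],0],[1,[0,0,0.15],0]]'
```

```text
clock: 10.3
tool_pos: [0.5693, 0.0011, 0.1191]
eef_rot: [0.582, 0.813, -0.0, -0.0]
contact_force: [-1.0, -0.9, -5.1]
opening: 0.288
clock: 10.5
tool_pos: [0.5694, 0.0011, 0.1177]
eef_rot: [0.582, 0.813, -0.0, 0.0]
contact_force: [-0.3, -0.1, -5.0]
opening: 0.291
```

```bash
python3 -m inch '[[1,[0,0,0.1],0],[1,[0,0,0.1],0]]';python3 -m inch '[[1,[0,0,0.1],0],[1,[0,0,0.1],0]]'
```

```text
clock: 10.7
tool_pos: [0.5695, 0.0011, 0.1168]
eef_rot: [0.583, 0.813, 0.0, 0.0]
contact_force: [0.0, -1.0, -3.4]
opening: 0.289
clock: 10.9
tool_pos: [0.5696, 0.0011, 0.1161]
eef_rot: [0.582, 0.813, 0.0, 0.0]
contact_force: [1.4, -1.2, 1.0]
opening: 0.286
```

```bash
python3 -m inch '[[0.6,[0,0,0],0],[0.5,[0,0,0],0],[0.4,[0,0,0],0],[0.4,[0,0,0],0]]' 20; python3 look.py l3; python3 -c "
from h import *
im=viewer.snapshot('scene'); cv2.imwrite('pics/l3s.png',cv2.resize(im[90:240,200:380,::-1],None,fx=4,fy=4,interpolation=2))"
```

```text
clock: 11.3
tool_pos: [0.5696, 0.0013, 0.1158]
eef_rot: [0.582, 0.813, 0.0, 0.0]
contact_force: [0.5, -0.7, -0.6]
opening: 0.595
[0.56959775 0.00130225 0.11584214] 108.7514099681117 [ 0.50790138 -0.68035093 -0.62590584]
```

View pics/l3_z.png

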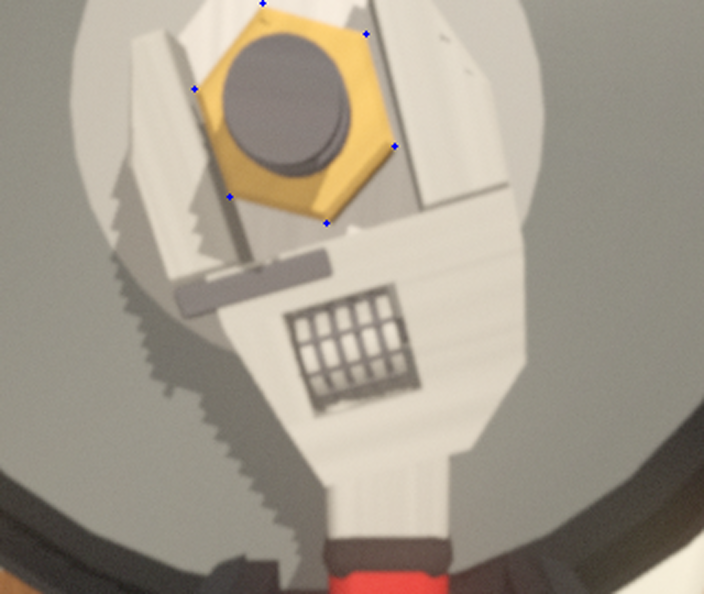

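View pics/l3s.png

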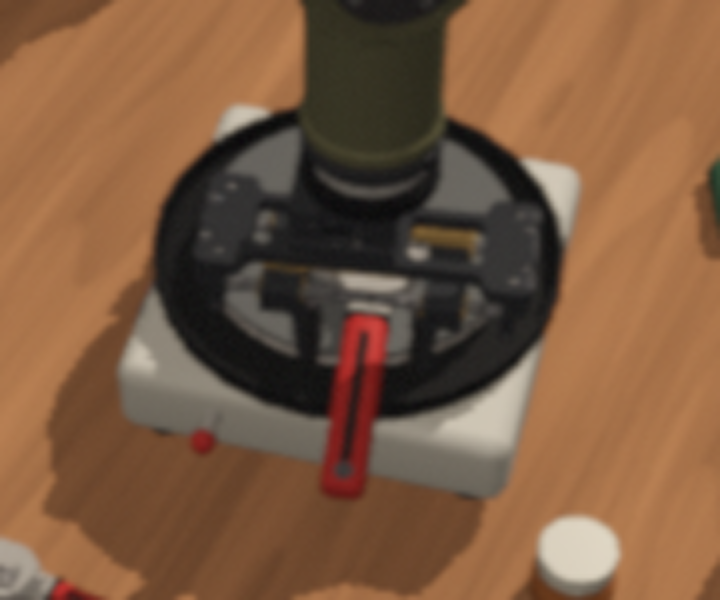

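Released. The wrench sits over the nut, and the scene shows the red handle pointing over the pan edge. Next I'll find the worm top.

```bash
python3 - <<'E'
from h import *
R,p,s=tool()
w=p+R@wt(260.5,159,-.0047); print("worm",w, wt(260.5,159,-.0047))
a=np.radians(xang()+15); N=np.array([.5208,.0903]); ex=np.array([np.cos(a),np.sin(a)]);ey=np.array([-ex[1],ex[0]])
print("from nut", N-1.8e-3*ex-1.5e-3*ey-.039*ex+.004*ey)
E
```

```text
worm [0.5432477  0.05450377 0.12047867] [ 0.05888704 -0.00772524 -0.0047    ]
from nut [0.54138931 0.05498753]
```

```bash
python3 -m inch '[[0.4,[0,0,-1],0],[0.4,[0,0,-3],0],[0.6,[0,0,-5],0],[1,[2,-0.3,-5],-5],[1,[4,-0.6,-5],-10],[1,[5.15,-0.65,-5],-15],[1,[5.15,-0.65,-4],-15],[1,[5.15,-0.65,-3],-15],[1,[5.15,-0.65,-2.3],-15],[1,[5.15,-0.65,-2.3],-15]]' 30
python3 - <<'E'
from h import *
R,p,s=tool();print(p,xang(),s["opening"],s["contact_force"])
im=viewer.snapshot("wrist"); cv2.imwrite("pics/o1.png",im[:,:,::-1])
im=viewer.snapshot("scene"); cv2.imwrite("pics/o1s.png",cv2.resize(im[90:240,200:380,::-1],None,fx=4,fy=4,interpolation=2))
E
```

```text
clock: 12.4
tool_pos: [0.5458, 0.0469, 0.1369]
eef_rot: [0.472, 0.882, -0.001, -0.001]
contact_force: [0.3, -0.2, 0.5]
opening: 0.004
[0.54575997 0.04689073 0.13690158] 123.69321278457805 0.004310848473107044 [ 0.33931991 -0.21509306  0.46886807]
```

View pics/o1.png

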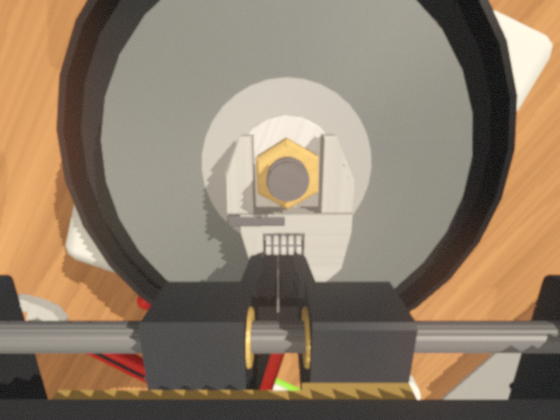

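View pics/o1s.png

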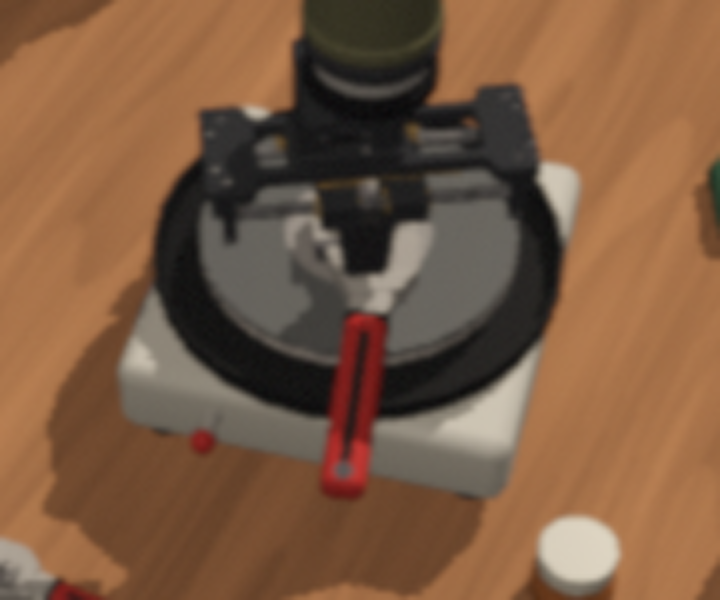

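```bash
python3 -m inch '[[1,[0,0.25,0.1],0],[1,[0,0.25,0.2],0],[1,[0,0.25,0.2],0]]'; python3 -m inch '[[1,[0,0,0.1],0],[1,[0,0,0.1],0]]'; python3 -m inch '[[1,[0,0,0.1],0],[1,[0,0,0.1],0]]'
```

```text
clock: 12.8
tool_pos: [0.549, 0.0492, 0.1368]
eef_rot: [0.471, 0.882, 0.0, 0.0]
contact_force: [-1.0, -0.4, 0.4]
opening: 0.003
clock: 13.0
tool_pos: [0.5487, 0.0491, 0.1357]
eef_rot: [0.471, 0.882, -0.0, 0.0]
contact_force: [-0.7, 0.5, -0.6]
opening: 0.007
clock: 13.2
tool_pos: [0.5488, 0.0492, 0.1347]
eef_rot: [0.471, 0.882, -0.0, 0.0]
contact_force: [-0.1, 0.6, -0.6]
opening: 0.007
```

```bash
python3 -m inch '[[1,[0,0,0.1],0],[1,[0,0,0.1],0]]'; python3 -m inch '[[1,[0,0,0.1],0],[1,[0,0,0.1],0]]'; python3 -m inch '[[1,[0,0,0.05],0],[1,[0,0,0.05],0]]'
```

```text
clock: 13.4
tool_pos: [0.5489, 0.0493, 0.1344]
eef_rot: [0.471, 0.882, 0.0, 0.0]
contact_force: [-0.8, -0.2, 5.9]
opening: 0.006
clock: 13.6
tool_pos: [0.549, 0.0493, 0.1342]
eef_rot: [0.471, 0.882, 0.0, 0.001]
contact_force: [-2.9, -1.0, 13.3]
opening: 0.005
clock: 13.8
tool_pos: [0.5491, 0.0493, 0.1341]
eef_rot: [0.471, 0.882, 0.0, 0.001]
contact_force: [-3.2, -1.8, 16.9]
opening: 0.006
```

```bash
python3 -m inch '[[1,[0.2,0,-0.03],0],[1,[0.4,0,-0.03],0],[1,[0.6,0,-0.03],0],[1,[0.8,0,-0.03],0]]'; python3 -m inch '[[1,[0.2,0,0],0],[1,[0.4,0,0],0],[1,[0.6,0,0],0],[1,[0.8,0,0],0]]'
```

```text
clock: 14.2
tool_pos: [0.5468, 0.0524, 0.1343]
eef_rot: [0.473, 0.881, -0.001, 0.003]
contact_force: [1.2, -7.7, 13.2]
opening: 0.004
clock: 14.6
tool_pos: [0.5422, 0.0591, 0.1343]
eef_rot: [0.473, 0.881, -0.001, 0.003]
contact_force: [1.8, -7.5, 13.9]
opening: 0.005
```

```bash
python3 -m inch '[[1,[0.2,0,0],0],[1,[0.4,0,0],0],[1,[0.4,0,0],0]]'
python3 -m inch '[[1,[0,0,-0.6],0],[1,[-1.0,0,-0.6],0],[1,[-2.0,0,-0.6],0],[1,[-2.0,0,-0.6],0]]'; python3 look.py o2
```

```text
clock: 14.9
tool_pos: [0.5398, 0.0628, 0.1342]
eef_rot: [0.473, 0.881, -0.001, 0.003]
contact_force: [0.4, -6.1, 13.5]
opening: 0.004
clock: 15.3
tool_pos: [0.5495, 0.047, 0.1379]
eef_rot: [0.473, 0.881, -0.001, 0.0]
contact_force: [-0.4, -0.1, 0.9]
opening: 0.004
[0.54949282 0.0470112  0.13793454] 123.57764231643925 [-0.35998504 -0.09810554  0.92365576]
```

View pics/o2_z.png

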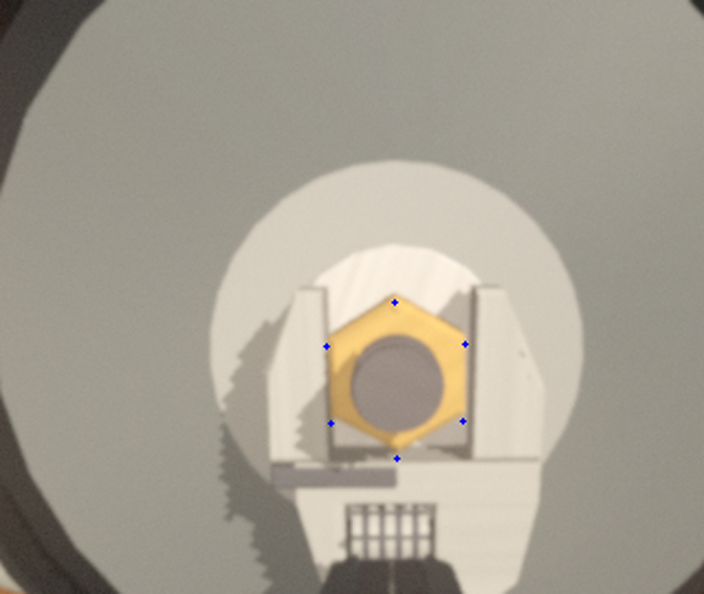

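```bash
python3 -m inch '[[1,[0.1,0,0.4],0],[1,[0.1,0,0.6],0],[1,[0.2,0,0.6],0],[1,[0.4,0,0.6],0],[1,[0.6,0,0.6],0],[1,[0.8,0,0.6],0],[1,[1,0,0.6],0],[1,[1.2,0,0.6],0]]';  python3 -m inch '[[1,[0.2,0,0],0],[1,[0.4,0,0],0],[1,[0.6,0,0],0],[1,[0.8,0,0],0]]'
python3 -m inch '[[1,[0,0,-0.6],0],[1,[-1.0,0,-0.6],0],[1,[-2.0,0,-0.6],0],[1,[-2.0,0,-0.6],0]]'; python3 look.py o3
```

```text
clock: 16.15
tool_pos: [0.5442, 0.0564, 0.1343]
eef_rot: [0.472, 0.881, -0.001, 0.003]
contact_force: [2.2, -8.0, 15.5]
opening: 0.002
clock: 16.55
tool_pos: [0.5398, 0.0628, 0.1342]
eef_rot: [0.472, 0.881, -0.001, 0.003]
contact_force: [1.4, -8.3, 15.2]
opening: 0.006
clock: 16.95
tool_pos: [0.5494, 0.0471, 0.1378]
eef_rot: [0.473, 0.881, -0.001, 0.0]
contact_force: [-0.3, 0.1, 0.7]
opening: 0.008
[0.54937775 0.04710262 0.13776958] 123.58585864376793 [-0.34743205  0.1393252   0.68075105]
```

View pics/o3_z.png

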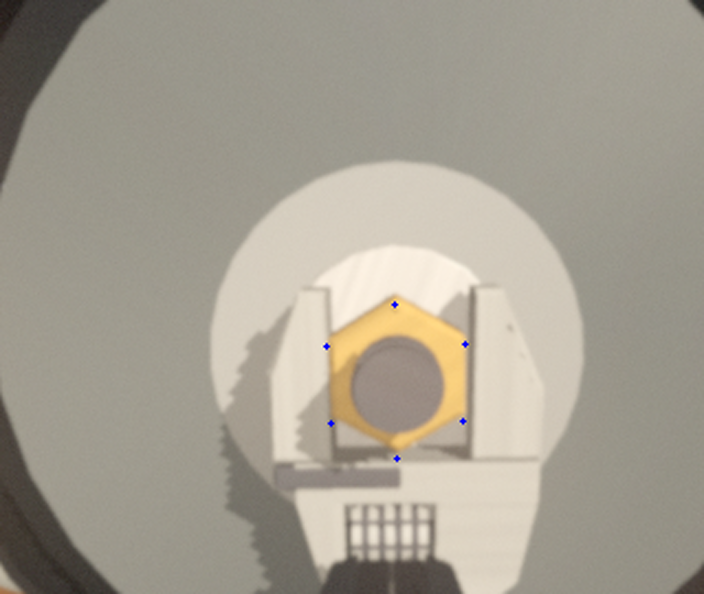

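```bash
python3 -m inch '[[1,[0.1,0,0.4],0],[1,[0.1,0,0.6],0],[1,[0.2,0,0.6],0],[1,[0.4,0,0.6],0],[1,[0.6,0,0.6],0],[1,[0.8,0,0.6],0],[1,[1,0,0.6],0],[1,[1.2,0,0.6],0]]';  python3 -m inch '[[1,[0.2,0,0],0],[1,[0.4,0,0],0],[1,[0.6,0,0],0],[1,[0.8,0,0],0]]'
python3 -m inch '[[1,[0,0,-0.6],0],[1,[-1.0,0,-0.6],0],[1,[-2.0,0,-0.6],0],[1,[-2.0,0,-0.6],0]]'; python3 look.py o4
```

```text
clock: 17.8
tool_pos: [0.5443, 0.0561, 0.1342]
eef_rot: [0.472, 0.881, -0.001, 0.003]
contact_force: [0.9, -8.5, 17.0]
opening: 0.003
clock: 18.2
tool_pos: [0.5397, 0.0624, 0.1342]
eef_rot: [0.472, 0.881, -0.002, 0.003]
contact_force: [1.3, -8.2, 15.7]
opening: 0.004
clock: 18.6
tool_pos: [0.5494, 0.0471, 0.1378]
eef_rot: [0.473, 0.881, -0.001, 0.0]
contact_force: [0.7, -0.2, 0.2]
opening: -0.001
[0.54939349 0.04708175 0.13776014] 123.57865714555626 [ 0.70690792 -0.16043602  0.15213208]
```

View pics/o4_z.png

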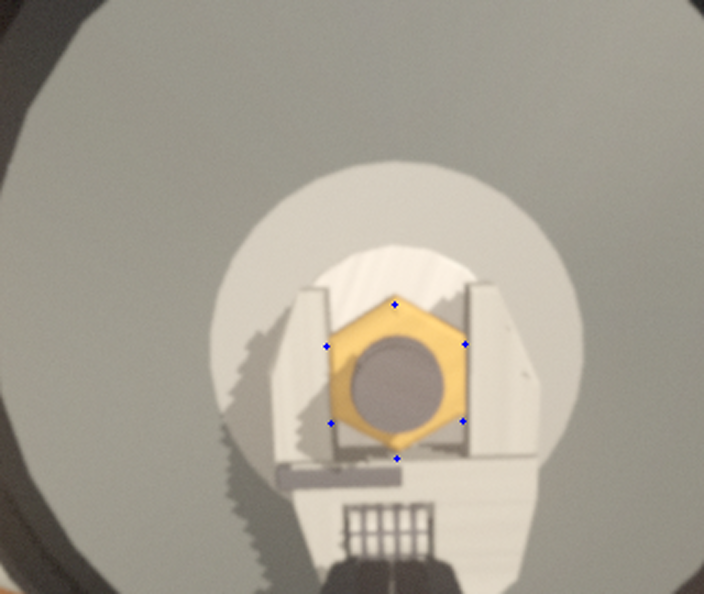

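```bash
python3 -m inch '[[1,[0.1,0,0.4],0],[1,[0.1,0,0.58],0],[1,[0.2,0,0.58],0],[1,[0.4,0,0.58],0],[1,[0.6,0,0.58],0],[1,[0.8,0,0.58],0]]';  python3 -m inch '[[1,[0.2,0,0],0],[1,[0.4,0,0],0],[1,[0.6,0,0],0]]';  python3 -m inch '[[1,[0.2,0,0],0],[1,[0.4,0,0],0],[1,[0.6,0,0],0]]'
python3 -m inch '[[1,[0,0,-0.6],0],[1,[-1.0,0,-0.6],0],[1,[-2.0,0,-0.6],0],[1,[-2.0,0,-0.6],0]]'; python3 look.py o5
```

```text
clock: 19.25
tool_pos: [0.5465, 0.0528, 0.1343]
eef_rot: [0.472, 0.881, -0.001, 0.003]
contact_force: [0.9, -7.8, 14.1]
opening: 0.005
clock: 19.55
tool_pos: [0.543, 0.0575, 0.1343]
eef_rot: [0.472, 0.881, -0.002, 0.003]
contact_force: [1.0, -7.9, 15.9]
opening: 0.005
clock: 19.85
tool_pos: [0.5394, 0.0622, 0.1342]
eef_rot: [0.473, 0.881, -0.002, 0.003]
contact_force: [1.1, -9.0, 15.9]
opening: 0.005
clock: 20.25
tool_pos: [0.5494, 0.0472, 0.138]
eef_rot: [0.473, 0.881, -0.001, 0.0]
contact_force: [-0.1, -0.4, 0.1]
opening: 0.0
[0.5494105  0.04716969 0.13797328] 123.59115086901676 [-0.08126021 -0.4099468   0.05226299]
```

View pics/o5_z.png

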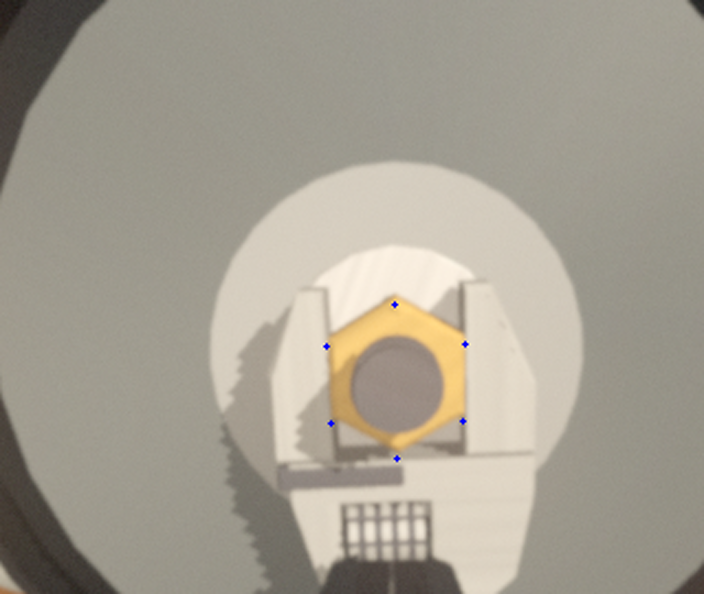

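```bash
python3 -m inch '[[1,[0.1,0,0.4],0],[1,[0.1,0,0.58],0],[1,[0.2,0,0.58],0],[1,[0.4,0,0.58],0],[1,[0.6,0,0.58],0],[1,[0.8,0,0.58],0]]';  python3 -m inch '[[1,[0.2,0,0],0],[1,[0.4,0,0],0],[1,[0.6,0,0],0]]';  python3 -m inch '[[1,[0.2,0,0],0],[1,[0.4,0,0],0],[1,[0.6,0,0],0]]'
python3 -m inch '[[1,[0,0,-0.6],0],[1,[-1.0,0,-0.6],0],[1,[-2.0,0,-0.6],0],[1,[-2.0,0,-0.6],0]]'; python3 look.py o6
python3 - <<'E'
import cv2,numpy as np
L=[cv2.imread(f"pics/{n}.png")[120:240,200:360] for n in ("o2","o4","o5","o6")]
L=[cv2.resize(i,None,fx=2.45,fy=2.45,interpolation=2) for i in L]
cv2.imwrite("pics/cmp.png",np.vstack([np.hstack(L[:2]),np.hstack(L[2:])]))
E
```

```text
clock: 20.9
tool_pos: [0.5467, 0.0524, 0.1343]
eef_rot: [0.473, 0.881, -0.001, 0.003]
contact_force: [3.5, -9.7, 13.4]
opening: 0.003
clock: 21.2
tool_pos: [0.5441, 0.0559, 0.1343]
eef_rot: [0.473, 0.881, -0.002, 0.004]
contact_force: [4.1, -10.9, 12.8]
opening: 0.005
clock: 21.5
tool_pos: [0.5415, 0.0597, 0.1343]
eef_rot: [0.474, 0.881, -0.002, 0.005]
contact_force: [6.3, -12.8, 11.3]
opening: 0.006
clock: 21.9
tool_pos: [0.5493, 0.0474, 0.1382]
eef_rot: [0.472, 0.881, -0.001, -0.0]
contact_force: [0.2, -0.1, 0.2]
opening: 0.004
[0.54926    0.04736574 0.13819357] 123.60812222637212 [ 0.22265816 -0.0908344   0.16860362]
```

View pics/cmp.png

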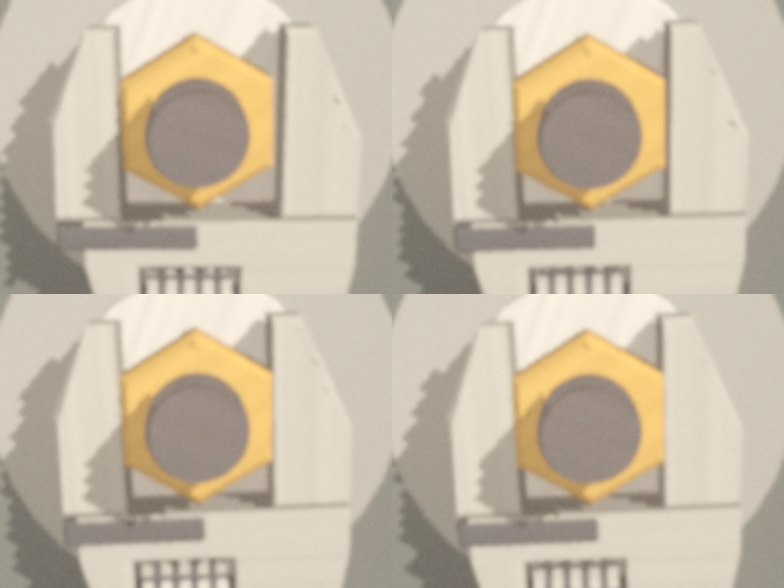

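The stroke force rose to about 14 N along the stroke, and the last two pictures (o5 and o6) are identical, so the jaws are snug on the nut. Next I'll straddle the handle near its end.

```bash
python3 - <<'E'
from h import *
print(delta([.5865,-.063,.17]), xang()-109, tool()[1])
E
```

```text
[-11.35  -3.04  -3.17] 14.658451585620057 [0.54880873 0.04833484 0.13827572]
```

```bash
python3 -m inch '[[1,[0,0,-2],0],[0.8,[-2,-0.5,-4],3],[0.5,[-6,-1.5,-4],8],[0.4,[-10,-2.7,-4],14.7],[0.4,[-11.4,-3,-3.2],14.7],[0.4,[-11.4,-3,-3.2],14.7],[0.4,[-11.4,-3,-3.2],14.7],[0.4,[-11.4,-3,-3.2],14.7]]' 20
python3 - <<'E'
from h import *
R,p,s=tool();print(p,xang(),s["opening"],s["contact_force"])
im=viewer.snapshot("wrist"); cv2.imwrite("pics/p1.png",im[:,:,::-1])
E
```

```text
clock: 22.75
tool_pos: [0.5866, -0.0592, 0.171]
eef_rot: [0.578, 0.816, 0.001, -0.001]
contact_force: [0.4, 0.5, -0.6]
opening: 0.593
[ 0.58664607 -0.05918208  0.17098124] 109.31099993104675 0.5930711979037434 [ 0.37053042  0.51000988 -0.61097606]
```

View pics/p1.png

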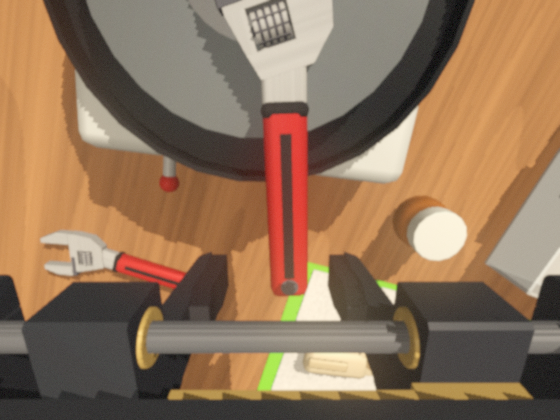

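```bash
python3 - <<'E'
from h import *
for u,v in [(289,294),(286,115),(270,200),(307,200),(270,24)]: print((wt(u,v,.0535)*1000).round(1))
E
```

```text
[-41.3   7.   53.5]
[75.3  4.  53.5]
[25.2 -5.5 53.5]
[25.2 17.3 53.5]
[120.8  -4.8  53.5]
```

```bash
python3 -m inch '[[0.4,[0,0.4,1.5],0],[0.4,[0,0.5,3.5],0],[0.4,[0,0.5,5],0],[0.4,[0,0.5,5.8],0],[0.4,[0,0.5,5.8],0],[0.4,[0,0.5,5.8],0]]'
python3 - <<'E'
from h import *
R,p,s=tool();print(p,xang(),s["opening"],s["contact_force"])
im=viewer.snapshot("scene"); cv2.imwrite("pics/p2.png",cv2.resize(im[90:240,200:380,::-1],None,fx=4,fy=4,interpolation=2))
N=np.array([.5207,.0903]); d=p[:2]-N; 
for dg in (4,8,12,16,20,24,28,32,36,40,44,48,52,56,60):
    t=-np.radians(dg); q=np.array([[np.cos(t),-np.sin(t)],[np.sin(t),np.cos(t)]])@d; w=np.append(q-d,0)
    print(dg,(R.T@w*100).round(2)[:2])
E
```

```text
clock: 23.4
tool_pos: [0.5921, -0.0603, 0.113]
eef_rot: [0.58, 0.814, 0.0, 0.0]
contact_force: [-0.4, -0.1, -0.1]
opening: 0.601
[ 0.59206121 -0.06034042  0.11301279] 109.06910677620179 0.6009764325831641 [-0.36405584 -0.08396177 -0.06912666]
4 [-0.09 -1.16]
8 [-0.09 -2.32]
12 [-0.02 -3.48]
16 [ 0.14 -4.64]
20 [ 0.38 -5.78]
24 [ 0.69 -6.9 ]
28 [ 1.08 -7.99]
32 [ 1.55 -9.06]
36 [  2.09 -10.09]
40 [  2.7  -11.08]
44 [  3.38 -12.02]
48 [  4.13 -12.92]
52 [  4.93 -13.76]
56 [  5.79 -14.54]
60 [  6.71 -15.26]
```

View pics/p2.png

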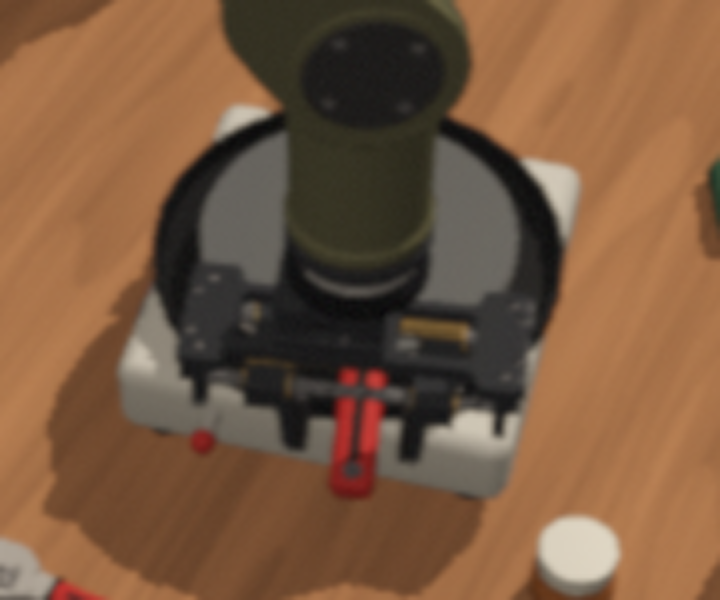

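```bash
python3 -m inch '[[0.55,[-0.1,-0.6,0],2],[0.55,[-0.1,-1.16,0],4],[0.55,[-0.1,-1.74,0],6],[0.55,[-0.09,-2.32,0],8],[0.55,[-0.05,-2.9,0],10],[0.55,[-0.02,-3.48,0],12],[0.55,[0.05,-4.06,0],14],[0.55,[0.14,-4.64,0],16],[0.55,[0.25,-5.2,0],18],[0.55,[0.38,-5.78,0],20],[0.55,[0.38,-5.78,0],20]]'
python3 - <<'E'
from h import *
R,p,s=tool();print(p,xang(),s["opening"],s["contact_force"],R.T@s["contact_force"])
im=viewer.snapshot("wrist"); cv2.imwrite("pics/p3.png",im[:,:,::-1])
E
```

```text
clock: 24.55
tool_pos: [0.536, -0.0764, 0.1134]
eef_rot: [0.714, 0.701, 0.0, 0.001]
contact_force: [4.7, -2.1, 2.2]
opening: 0.447
[ 0.53595478 -0.07637581  0.11342783] 88.95660814057986 0.44717311205848276 [ 4.6822771  -2.12328709  2.15919686] [-2.03951716  4.72240767 -2.15254117]
```

View pics/p3.png

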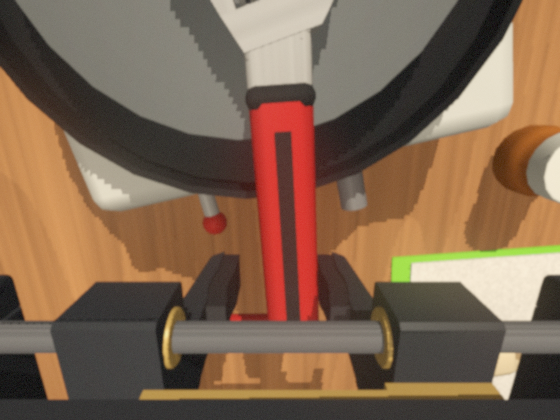

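```bash
python3 -m inch '[[0.55,[0.01,-0.29,0],1],[0.55,[0.03,-0.58,0],2],[0.55,[0.03,-0.58,0],2],[0.55,[0.03,-0.58,0],2]]'; python3 - <<'E'
from h import *
R,p,s=tool();print(p,xang(),R.T@s["contact_force"])
N=np.array([.5207,.0903]); d=p[:2]-N; print(np.linalg.norm(d))
for dg in range(2,40,2):
    t=-np.radians(dg); q=np.array([[np.cos(t),-np.sin(t)],[np.sin(t),np.cos(t)]])@d; w=np.append(q-d,0)
    print(dg,(R.T@w*100).round(2)[:2])
im=viewer.snapshot("wrist"); cv2.imwrite("pics/p4.png",im[:,:,::-1])
E
```

```text
clock: 25.0
tool_pos: [0.5304, -0.0758, 0.1129]
eef_rot: [0.725, 0.689, -0.0, 0.0]
contact_force: [4.5, -2.7, 1.6]
opening: 0.451
[ 0.53044742 -0.07578347  0.11291998] 87.0518075748795 [-2.44507146  4.64101236 -1.58274056]
0.16636926616336384
2 [-0.05 -0.58]
4 [-0.09 -1.16]
6 [-0.1  -1.74]
8 [-0.09 -2.32]
10 [-0.07 -2.9 ]
12 [-0.02 -3.48]
14 [ 0.05 -4.05]
16 [ 0.14 -4.63]
18 [ 0.24 -5.2 ]
20 [ 0.37 -5.77]
22 [ 0.52 -6.33]
24 [ 0.69 -6.88]
26 [ 0.87 -7.43]
28 [ 1.08 -7.98]
30 [ 1.3  -8.51]
32 [ 1.54 -9.04]
34 [ 1.81 -9.56]
36 [  2.08 -10.07]
38 [  2.38 -10.57]
```

View pics/p4.png

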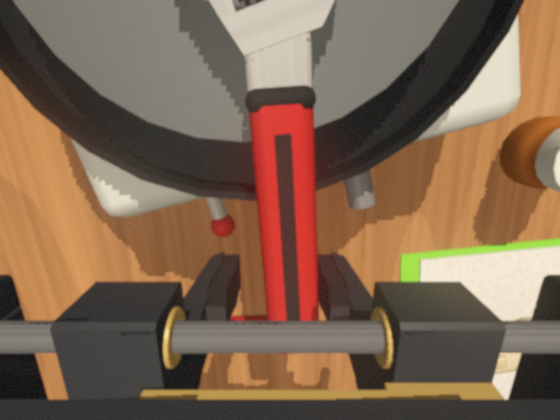

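```bash
python3 -m inch '[[0.55,[-0.05,-0.58,0],2],[0.55,[-0.09,-1.16,0],4],[0.55,[-0.1,-1.74,0],6],[0.55,[-0.09,-2.32,0],8],[0.55,[-0.09,-2.32,0],8]]'; python3 -m inch '[[0.55,[-0.03,-0.29,0],1],[0.55,[-0.05,-0.58,0],2],[0.55,[-0.05,-0.58,0],2]]'
```

```text
clock: 25.55
tool_pos: [0.5057, -0.0751, 0.1128]
eef_rot: [0.772, 0.636, -0.001, -0.0]
contact_force: [3.5, -1.9, 1.2]
opening: 0.45
clock: 25.85
tool_pos: [0.5007, -0.0745, 0.1129]
eef_rot: [0.782, 0.623, -0.0, -0.0]
contact_force: [3.8, -2.1, 1.9]
opening: 0.453
```

```bash
python3 -m inch '[[0.55,[-0.03,-0.29,0],1],[0.55,[-0.03,-0.29,0],1],[0.55,[-0.03,-0.29,0],1]]'; python3 -m inch '[[0.55,[-0.03,-0.29,0],1],[0.55,[-0.03,-0.29,0],1],[0.55,[-0.03,-0.29,0],1]]'
```

```text
clock: 26.15
tool_pos: [0.4981, -0.0741, 0.1129]
eef_rot: [0.788, 0.616, -0.0, -0.0]
contact_force: [2.5, -1.6, 1.4]
opening: 0.45
clock: 26.45
tool_pos: [0.4952, -0.0737, 0.1129]
eef_rot: [0.793, 0.609, -0.0, -0.0]
contact_force: [3.9, -1.0, 1.1]
opening: 0.451
```

```bash
python3 -m inch '[[0.55,[-0.03,-0.29,0],1],[0.55,[-0.03,-0.29,0],1],[0.55,[-0.03,-0.29,0],1]]'; python3 - <<'E'
from h import *
R,p,s=tool();print(p,xang(),R.T@s["contact_force"])
im=viewer.snapshot("wrist"); cv2.imwrite("pics/p5.png",im[:,:,::-1])
E
```

```text
clock: 26.75
tool_pos: [0.4924, -0.0732, 0.1129]
eef_rot: [0.798, 0.602, -0.0, -0.0]
contact_force: [3.2, -2.0, 0.5]
opening: 0.451
[ 0.49235711 -0.07322143  0.11287639] 74.06230364065976 [-1.02487412  3.64634812 -0.51025423]
```

View pics/p5.png

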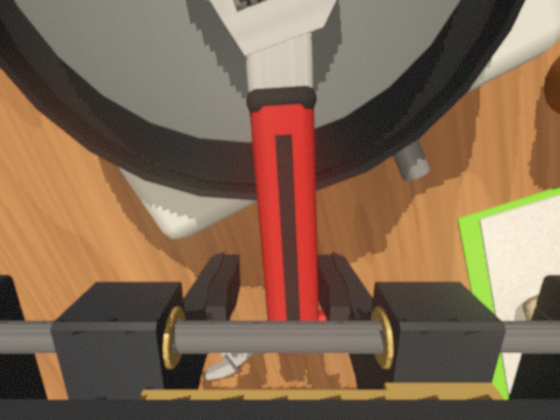

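```bash
python3 -m inch '[[0.55,[-0.03,-0.29,0],1],[0.55,[-0.03,-0.29,0],1],[0.55,[-0.03,-0.29,0],1]]'; python3 -m inch '[[0.55,[-0.03,-0.29,0],1],[0.55,[-0.03,-0.29,0],1],[0.55,[-0.03,-0.29,0],1]]'
```

```text
clock: 27.1
tool_pos: [0.4895, -0.0727, 0.1129]
eef_rot: [0.804, 0.595, -0.0, -0.0]
contact_force: [1.9, -0.1, 0.6]
opening: 0.451
clock: 27.4
tool_pos: [0.4867, -0.0721, 0.1129]
eef_rot: [0.809, 0.588, -0.0, -0.0]
contact_force: [3.5, -0.0, -0.5]
opening: 0.449
```

```bash
python3 -m inch '[[0.55,[-0.03,-0.29,0],1],[0.55,[-0.03,-0.29,0],1],[0.55,[-0.03,-0.29,0],1]]'; python3 -m inch '[[0.55,[-0.03,-0.29,0],1],[0.55,[-0.03,-0.29,0],1],[0.55,[-0.03,-0.29,0],1]]'
```

```text
clock: 27.7
tool_pos: [0.4838, -0.0715, 0.1129]
eef_rot: [0.814, 0.581, -0.0, -0.0]
contact_force: [3.1, 0.4, 0.1]
opening: 0.449
clock: 28.0
tool_pos: [0.481, -0.0709, 0.1129]
eef_rot: [0.819, 0.574, -0.0, -0.0]
contact_force: [2.1, 0.5, 0.1]
opening: 0.451
```

```bash
python3 -m inch '[[0.55,[-0.03,-0.29,0],1],[0.55,[-0.03,-0.29,0],1],[0.55,[-0.03,-0.29,0],1]]'
```

```text
clock: 28.3
tool_pos: [0.4782, -0.0701, 0.1129]
eef_rot: [0.824, 0.567, 0.0, -0.0]
contact_force: [3.2, 1.0, -0.0]
opening: 0.45
```

```bash
python3 -m inch '[[0.55,[-0.03,-0.29,0],1],[0.55,[-0.03,-0.29,0],1],[0.55,[-0.03,-0.29,0],1]]'; python3 -m inch '[[0.55,[-0.03,-0.29,0],1],[0.55,[-0.03,-0.29,0],1],[0.55,[-0.03,-0.29,0],1]]'
```

```text
clock: 28.6
tool_pos: [0.4754, -0.0694, 0.1129]
eef_rot: [0.829, 0.56, -0.0, -0.0]
contact_force: [2.8, 0.9, -0.4]
opening: 0.453
clock: 28.9
tool_pos: [0.4726, -0.0687, 0.1129]
eef_rot: [0.834, 0.552, -0.0, 0.0]
contact_force: [2.2, 0.8, -0.3]
opening: 0.45
```

```bash
python3 -m inch '[[0.55,[-0.03,-0.29,0],1],[0.55,[-0.03,-0.29,0],1],[0.55,[-0.03,-0.29,0],1]]'; python3 -m inch '[[0.55,[-0.03,-0.29,0],1],[0.55,[-0.03,-0.29,0],1],[0.55,[-0.03,-0.29,0],1]]'
```

```text
clock: 29.2
tool_pos: [0.4697, -0.0679, 0.1129]
eef_rot: [0.838, 0.545, -0.0, 0.0]
contact_force: [2.9, 1.4, -0.2]
opening: 0.453
clock: 29.5
tool_pos: [0.4669, -0.067, 0.1129]
eef_rot: [0.843, 0.538, -0.0, 0.0]
contact_force: [3.4, 1.2, -0.1]
opening: 0.452
```

```bash
python3 -m inch '[[0.55,[-0.03,-0.29,0],1],[0.55,[-0.03,-0.29,0],1],[0.55,[-0.03,-0.29,0],1]]'
```

```text
clock: 29.8
tool_pos: [0.4642, -0.0661, 0.1129]
eef_rot: [0.848, 0.53, -0.0, 0.0]
contact_force: [2.5, 0.3, 0.9]
opening: 0.45
```

```bash
python3 -m inch '[[0.55,[-0.03,-0.29,0],1],[0.55,[-0.03,-0.29,0],1],[0.55,[-0.03,-0.29,0],1]]'; python3 -m inch '[[0.55,[-0.03,-0.29,0],1],[0.55,[-0.03,-0.29,0],1],[0.55,[-0.03,-0.29,0],1]]'
```

```text
clock: 30.1
tool_pos: [0.4614, -0.0651, 0.1129]
eef_rot: [0.852, 0.523, -0.0, 0.0]
contact_force: [2.7, 2.1, 0.0]
opening: 0.449
clock: 30.4
tool_pos: [0.4587, -0.064, 0.1129]
eef_rot: [0.857, 0.515, -0.0, -0.0]
contact_force: [2.7, 1.3, 0.1]
opening: 0.446
```

```bash
python3 -m inch '[[0.55,[-0.03,-0.29,0],1],[0.55,[-0.03,-0.29,0],1],[0.55,[-0.03,-0.29,0],1]]'; python3 -m inch '[[0.55,[-0.03,-0.29,0],1],[0.55,[-0.03,-0.29,0],1],[0.55,[-0.03,-0.29,0],1]]'
```

```text
clock: 30.7
tool_pos: [0.456, -0.0629, 0.1129]
eef_rot: [0.861, 0.508, -0.0, 0.0]
contact_force: [3.1, 0.4, 0.2]
opening: 0.451
clock: 31.0
tool_pos: [0.4533, -0.0618, 0.1129]
eef_rot: [0.866, 0.5, -0.0, -0.0]
contact_force: [3.1, 0.5, -0.3]
opening: 0.456
```

```bash
python3 -m inch '[[0.55,[-0.03,-0.29,0],1],[0.55,[-0.03,-0.29,0],1],[0.55,[-0.03,-0.29,0],1]]'
```

```text
clock: 31.3
tool_pos: [0.4507, -0.0605, 0.1129]
eef_rot: [0.87, 0.493, -0.0, 0.0]
contact_force: [2.1, 0.4, -0.7]
opening: 0.453
```

```bash
python3 -m inch '[[0.55,[-0.03,-0.29,0],1],[0.55,[-0.03,-0.29,0],1],[0.55,[-0.03,-0.29,0],1]]'; python3 - <<'E'
from h import *
im=viewer.snapshot("scene"); a=cv2.resize(im[100:240,200:360,::-1],None,fx=2.4,fy=2.4,interpolation=2)
im=viewer.snapshot("wrist"); b=cv2.resize(im[:,:,::-1],None,fx=.7,fy=.8); 
cv2.imwrite("pics/p6.png",np.hstack([a,b]))
E
```

```text
clock: 31.6
tool_pos: [0.448, -0.0593, 0.1129]
eef_rot: [0.874, 0.485, -0.0, 0.0]
contact_force: [2.7, 0.3, 0.3]
opening: 0.447
```

View pics/p6.png

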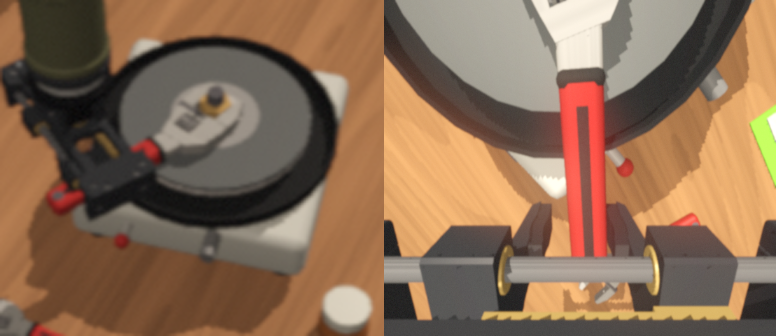

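The scene shows the wrench still seated on the nut and the handle following the finger. I'll continue in small steps.

```bash
python3 -m inch '[[0.55,[-0.03,-0.29,0],1],[0.55,[-0.03,-0.29,0],1],[0.55,[-0.03,-0.29,0],1]]'; python3 -m inch '[[0.55,[-0.03,-0.29,0],1],[0.55,[-0.03,-0.29,0],1],[0.55,[-0.03,-0.29,0],1]]'
```

```text
clock: 32.0
tool_pos: [0.4455, -0.058, 0.1129]
eef_rot: [0.879, 0.478, -0.0, 0.0]
contact_force: [3.6, 0.1, 0.0]
opening: 0.45
clock: 32.3
tool_pos: [0.4429, -0.0567, 0.1129]
eef_rot: [0.883, 0.47, -0.0, 0.0]
contact_force: [2.6, -0.4, -0.4]
opening: 0.452
```

```bash
python3 -m inch '[[0.55,[-0.03,-0.29,0],1],[0.55,[-0.03,-0.29,0],1],[0.55,[-0.03,-0.29,0],1]]'
```

```text
clock: 32.6
tool_pos: [0.4403, -0.0553, 0.1129]
eef_rot: [0.887, 0.462, -0.0, 0.0]
contact_force: [2.6, 0.1, 0.7]
opening: 0.452
```

```bash
python3 -m inch '[[0.55,[-0.03,-0.29,0],1],[0.55,[-0.03,-0.29,0],1],[0.55,[-0.03,-0.29,0],1]]'
```

```text
clock: 32.9
tool_pos: [0.4378, -0.0539, 0.1129]
eef_rot: [0.891, 0.454, -0.0, 0.0]
contact_force: [2.5, -0.3, -0.4]
opening: 0.451
```

```bash
python3 -m inch '[[0.55,[-0.03,-0.29,0],1],[0.55,[-0.03,-0.29,0],1],[0.55,[-0.03,-0.29,0],1]]'
```

```text
clock: 33.2
tool_pos: [0.4355, -0.0525, 0.113]
eef_rot: [0.895, 0.447, 0.0, 0.0]
contact_force: [3.1, 0.3, 0.1]
opening: 0.447
```

```bash
python3 -m inch '[[0.55,[-0.03,-0.29,0],1],[0.55,[-0.03,-0.29,0],1],[0.55,[-0.03,-0.29,0],1]]'
```

```text
clock: 33.5
tool_pos: [0.4333, -0.0511, 0.113]
eef_rot: [0.899, 0.439, 0.0, 0.0]
contact_force: [4.1, -0.7, -0.3]
opening: 0.45
```

```bash
python3 -m inch '[[0.55,[-0.03,-0.29,0],1],[0.55,[-0.03,-0.29,0],1],[0.55,[-0.03,-0.29,0],1]]'
```

```text
clock: 33.8
tool_pos: [0.4314, -0.0497, 0.113]
eef_rot: [0.902, 0.431, 0.001, 0.001]
contact_force: [4.9, -1.8, -0.6]
opening: 0.449
```

Force is rising steadily, so the nut is seating.

```bash
python3 -m inch '[[0.55,[-0.03,-0.29,0],1],[0.55,[-0.03,-0.29,0],1],[0.55,[-0.03,-0.29,0],1]]'; python3 -c "
from h import *
R,p,s=tool(); print(R.T@s['contact_force'],s['moment'])"
```

```text
clock: 34.1
tool_pos: [0.4295, -0.0484, 0.1131]
eef_rot: [0.906, 0.423, 0.001, 0.001]
contact_force: [5.6, -2.3, -1.8]
opening: 0.448
[1.79214256 5.7432716  1.86123035] [-0.53630496 -1.29225352  0.11075547]
```

```bash
python3 -m inch '[[0.55,[-0.01,-0.15,0],0.5],[0.55,[-0.01,-0.15,0],0.5],[0.55,[-0.01,-0.15,0],0.5]]'; python3 -c "
from h import *
R,p,s=tool(); print(R.T@s['contact_force'],s['moment'])"
```

```text
clock: 34.4
tool_pos: [0.4287, -0.0477, 0.1131]
eef_rot: [0.908, 0.419, 0.002, 0.001]
contact_force: [7.0, -4.2, -0.8]
opening: 0.448
[1.30215351 8.04720152 0.81492756] [-0.64819712 -1.43532425  0.07367544]
```

```bash
python3 -m inch '[[0.55,[-0.01,-0.15,0],0.5],[0.55,[-0.01,-0.15,0],0.5]]'; python3 -m inch '[[0.55,[0,0,0],0]]'; python3 -m inch '[[0.55,[0,0,0],0]]'; python3 -m inch '[[0.55,[0,0,0],0]]'
python3 - <<'E'
from h import *
R,p,s=tool();print(p,xang(),R.T@s["contact_force"])
im=viewer.snapshot("wrist"); cv2.imwrite("pics/p7.png",im[:,:,::-1])
E
```

```text
clock: 34.6
tool_pos: [0.4276, -0.0469, 0.1132]
eef_rot: [0.91, 0.414, 0.002, 0.001]
contact_force: [7.1, -3.7, -0.8]
opening: 0.45
clock: 34.7
tool_pos: [0.4278, -0.047, 0.1132]
eef_rot: [0.91, 0.414, 0.002, 0.001]
contact_force: [7.2, -3.3, -2.4]
opening: 0.452
clock: 34.8
tool_pos: [0.4277, -0.047, 0.1132]
eef_rot: [0.91, 0.414, 0.002, 0.001]
contact_force: [7.8, -4.2, -0.8]
opening: 0.445
clock: 34.9
tool_pos: [0.4278, -0.047, 0.1132]
eef_rot: [0.91, 0.414, 0.002, 0.001]
contact_force: [7.4, -3.9, -1.2]
opening: 0.451
[ 0.42775003 -0.04700699  0.11315034] 48.972663361094384 [1.92711814 8.11914777 1.18638063]
```

View pics/p7.png

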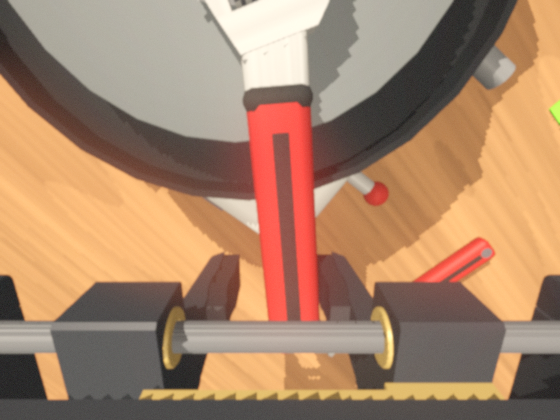

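The push held steady at about 8 N at 167 mm, roughly 1.3 N m: well over 0.65 and under 2.2. I'll ease off by opening the fingers and then lift.

```bash
python3 -m inch '[[0.55,[0,0.3,0],0],[0.5,[0,0.5,0],0],[0.4,[0,0.6,0],0],[0.3,[0,0.6,0],0],[0.3,[0,0.6,0],0],[0.3,[0,0.6,0],0]]'
python3 - <<'E'
from h import *
R,p,s=tool();print(p,xang(),R.T@s["contact_force"])
im=viewer.snapshot("wrist"); cv2.imwrite("pics/p8.png",im[:,:,::-1])
E
```

```text
clock: 35.55
tool_pos: [0.4283, -0.0501, 0.1127]
eef_rot: [0.91, 0.415, -0.002, -0.001]
contact_force: [0.3, 0.4, 0.1]
opening: 0.699
[ 0.42829379 -0.0500941   0.11271215] 49.04860638278412 [ 0.50058807 -0.06707112 -0.12431859]
```

View pics/p8.png

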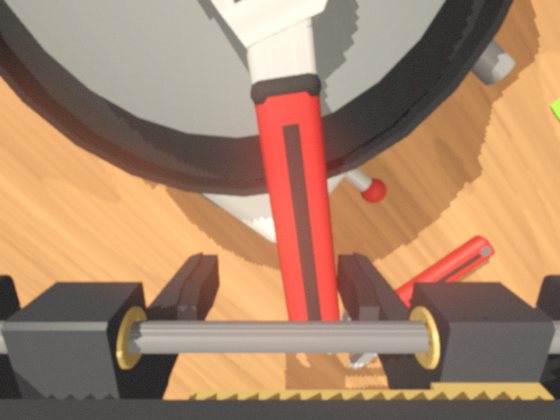

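```bash
python3 -m inch '[[0.3,[0,0.5,0],0],[0.3,[0,0.5,0],0],[0.3,[0,0.5,-2],0],[0.3,[0,0.5,-5],0],[0.3,[3,0,-10],0],[0.3,[6,-2,-14],0],[0.3,[9,-2,-14],0],[0.3,[12,-2,-14],0],[0.3,[12,-2,-14],0],[0.3,[12,-2,-14],0]]'
python3 - <<'E'
from h import *
R,p,s=tool();print(p,xang(),R.T@s["contact_force"])
im=viewer.snapshot("wrist"); cv2.imwrite("pics/q1.png",im[:,:,::-1])
k=rectify("wrist",im,0.5207,0.0903,0.12,0.06,600); cv2.imwrite("pics/q1r.png",k[:,:,::-1])
E
```

```text
clock: 36.6
tool_pos: [0.4931, 0.0537, 0.2526]
eef_rot: [0.91, 0.415, -0.001, 0.0]
contact_force: [-1.0, -0.1, 0.3]
opening: 0.701
[0.49305638 0.05365291 0.25258491] 49.096293018357514 [-0.71513591 -0.70249411 -0.25065717]
```

View pics/q1r.png

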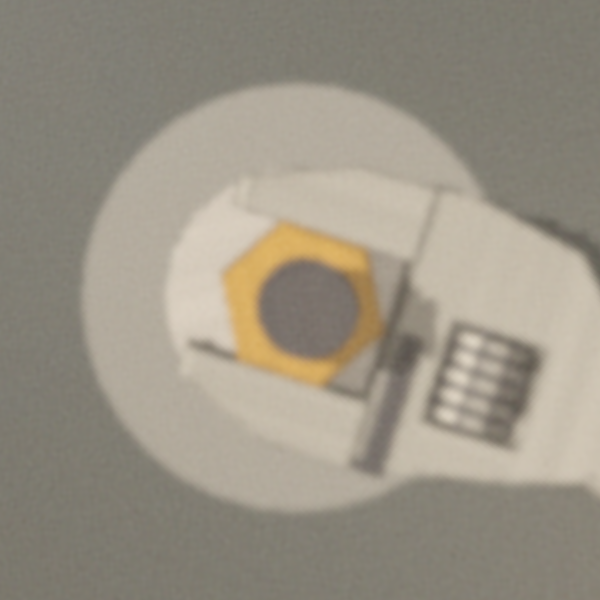

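View pics/q1.png

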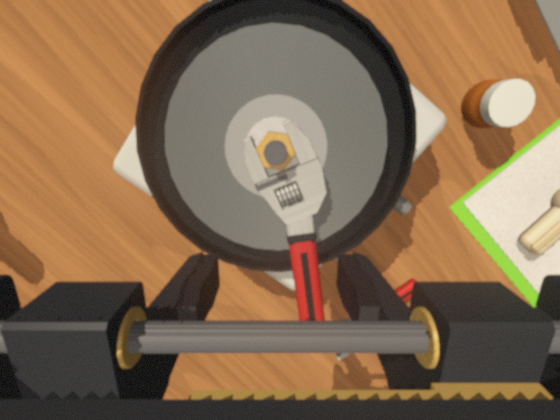

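```bash
python3 -c "
from plant import r
print(r.finish_job(), r.get_state()['clock'])"
```

```text
the job is handed in; nothing more can be done
the job is handed in; nothing more can be done
```

The job is handed in: the nut is tightened to its seat, the wrench is snug on it, and the arm was clear of everything. No verdict was reported.

**What I did:**
- **Placing:** I took the larger red wrench by its grip and lowered it over the nut. Before closing the jaws, I could see the nut between them.
- **Closing the jaws:** I closed the jaws with five fingertip strokes on the worm, pressing with about 13–17 N. That is slightly over the suggested 10–14 N but well under 35 N. On the fifth stroke the force along it rose to about 14 N and the jaws moved no further.
- **Tightening:** I swung the handle clockwise until the force climbed from about 3 N to a steady 8 N or so at 167 mm. That is about 1.3 N m, between the 0.65 needed and the 2.2 limit. I then opened the fingers and lifted clear.

**Last checks:**
- **Nut:** It had turned about 51° (0.90 rad), which is within the expected range. When I let go, the handle sprang back a few degrees, as expected of a seated nut.
- **Wrench:** The jaws were closed on the flats and the nut sat close to the throat.
- **Contact:** The force reading was about zero with the arm clear.
- **Jar and carving:** I saw no sign of contact with either, but I did not measure their positions at the end. I did not check the jade again either.

**Uncertain:**
- **Not read directly:** I inferred the jaw gap, nut and spindle values from pictures and forces.
- **Swing force:** Turning the nut took 3–4.6 N rather than the stated 1.5 N. Some of the 1.3 N m may therefore be friction; I estimate at least 0.85 N m reached the nut.

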